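Swap the battery packs and slide the tray home

ROBOT

A 6-joint arm with a two-finger parallel gripper is mounted at the origin on the work surface. World frame = base frame: x ahead of the robot, y to its left, z up, the work surface at z = 0. Lengths are in mm, angles in degrees, forces in N, time in s.
With the tool pointing down it reaches from about 275 to 850 mm from the base axis. Payload 19 kg.
Tool frame: the origin (TCP) lies midway between the tips of the shut fingers; the grasp point (between the pads) lies 19 mm behind it (bot.tcp_to_grasp is the distance from the TCP to the grasp point, in mm); z points along the fingers, y is the line along which they close (so a half turn about z gives the same grasp; the last joint's range is limited). The gripper opens to 85 mm and grips with 20 to 120 N. Pads are 22 mm wide; open, the fingers measure 114 mm over their backs; the gripper's body (76 mm by 85 mm) begins 54 mm behind the grasp point. The pads swing forward as they close: fully open they stand 13 mm farther back than shut.
Start: joints at [-81.016, 8.623, 82.357, -0, 89.026, -7.678], TCP at [164.838, -550.835, 231.267] pointing down, gripper open.
Joint ranges: [-160.23, 160.23], [-39.13, 120.54], [6.94, 153.29], [-79.49, 259.48], [9.18, 160.14], [-161.06, 161.06]. Speed limits (degrees/s): [108.29, 108.29, 127.2, 172.46, 172.46, 172.46].

INTERFACE

Orientations are given as [roll, pitch, yaw] about the fixed x, y, z axes, in that order (R = Rz(yaw) Ry(pitch) Rx(roll)).
In Python, from workcell import bot gives the robot as it stands.
- The arm moves only by the tool step_arm, never from a script. Its argument "targets" is text: rows parted by semicolons, each of 5 numbers parted by spaces: the shift along the tool's x, y, z in m, then the turn about the tool's z in rad, then the opening, from 0 (shut) to 1 (fully open). A call has 1 to 10 rows; each row is the pose to reach, as a shift and turn from the pose commanded when the call began, along the tool's axes at that moment; what a row does not reach only later rows make up. A row lasts 1/12 s, in which the tool goes at most 41.7 mm and 7.16 degrees, less where a joint would pass 70% of its speed; a pose out of reach is approached as far as the arm can. A call with a gripper value outside its range is refused whole. The fingers move at their own pace and stop on an object; "squeeze" is the grip in N (left out, the last holds). Time passes only in rows, so rows that repeat a pose let the fingers close. It gives the time, the measured TCP pose, the force, the opening and the grip force at its end, in the units of the state.
- bot.sense(): the state, without advancing time (a new reading comes with each control period).
- bot.snapshot(name): name is "scene" or "top" or "wrist"; returns the picture (400x640x3 uint8, red, green, blue); there is no depth.
- bot.camera_model(name): a dict with "fx", "fy", "cx", "cy" (pixels), "dist" ([k1, k2, p1, p2, k3] as OpenCV has them; the pictures are not rectified), "pose" (4x4, takes a point from camera to world coordinates); the wrist camera has in their place "tool_from_camera" (4x4, takes a point from camera to tool coordinates, whose origin is the TCP and whose axes are the flange's). Camera axes: x right, y down, z forward; pixel columns grow to the right and rows downward; lengths in mm; the calibration is good to about 2 mm. A picture is of the moment at which its call begins: read the wrist's pose just before it. camera_model takes no time and is no camera call.
- bot.job_done(): hands the job in; it is judged then, once.
Trained networks look in the newest picture that a camera, given by its name, has taken for a name from the list of things; names that differ only in an ending like _2 or _b are one class to them, and where a whole thing is asked for, a point or a joint stands for the part that bears it (a point fixed in the world has none). Each returns a list of dicts, best first, with "conf" (0 to 1); they miss things now and then, are a little off and sometimes report something else, mostly with a low value. They report only what shows in the picture. A call takes as long as a camera call.
- bot.silhouettes(camera, query): "pixels" (400x640 bool, what is visible of it) and "box" ([left, top, width, height] in pixels, round what is visible of it).
The state is a dict: "time": time; "qpos": joint angles; "qd": joint speeds; "tau": joint torques, N m; "position": TCP position; "orientation": TCP orientation; "ft_force": force on the tool from outside, world axes, zero at the start; "ft_torque": the same for the moment, N m; "finger_gap": finger opening in mm; "grasp_force": force on a finger pad.
Only numpy, scipy, OpenCV 4.12 (cv2) and the standard library are available. Lean on these libraries where they do the work, as an engineer would, in place of code of your own. Each camera call takes 0.05 s, during which the arm holds its last target. There are 200 camera calls.

TASK

Change the packs in the backup unit's battery tray: push every spent pack (red ends) down through the sprung flaps into the yellow collection box, and lay every fresh pack (green ends) flat in a cradle of the steel tray. Then slide the loaded tray into the bay of the black unit until its front plate is flush against the unit's face, with the box's flaps shut and the other things on the bench left where they are.

Things in the scene. Friction and masses are not known exactly. Their poses are not given: they have to be found in the camera images.
- unit: Black steel backup-power unit, fixed, 330 mm wide (y), 280 deep (x), 88 high. The mouth of its tray bay is in the middle of the front face, 62 mm high, open down to the bench, roofed over inside. Origin: centre of the bay mouth at bench level, in the plane of the front face; x points into the bay, z up. Fully home, the tray's origin is at x = 55 mm, y = 0 here, axes parallel.
- bay (a point): Point 65 mm inside the bay, on the bench, on its middle line; axes as the unit's. The bay is 220 mm wide between steel guide rails and 130 mm deep; short flared plates widen its mouth to about 238 mm over the first 15 mm. The tray slides in on the bench itself.
- tray: Loose stainless battery tray, about 0.45 kg, on the bench before the bay. Pan 110 mm (x) by 214 mm (y), floor 3 mm thick, rim 14 mm high, leading (+x) corners rounded, smooth underside (friction about 0.3). Origin: centre of the pan's underside, x the way it slides in, z up. Three cradles for packs, see cradle.
- tray_grip (a point): Middle of the tray's handle: aluminium bar along y, 110 mm long, 10 mm thick (x), 16 mm high, 50 mm clear of the front plate, carried by two arms 51 mm either side (tray x = -118 mm, 48 mm above the bench). Axes as the tray's.
- front_plate (a point): Middle of the inner (+x) face of the tray's black front plate, at tray x = -55 mm, 30 mm high; that face meets the unit's front face when home. The plate is 260 mm wide, 8 mm thick, its top 58 mm above the bench. Axes as the tray's.
- box: Yellow collection box for spent packs, fixed, 134 mm (x) by 118 mm (y), 190 mm high, a red panel on its -x face. Origin: centre of its underside, z up. Its top is closed by two black sprung flaps that swing down into it.
- box_mouth (a point): Centre of the box's top, where the flaps meet, 190 mm above the bench; axes as the box's. Opening 122 mm (x) by 106 mm (y). A pack goes in lying along x on the middle line, and drops once the fingers, about 40 mm below the rim, open to some 60 mm and hold the flaps off it.
- flap_l (a joint): Black flap 122 x 52 mm hinged along x at the box's +y side: 0 shut (level), up to 1.45 rad as it swings down into the box. Its spring shuts it again; it carries the weight of a pack laid on it. Pushing both flaps wide open takes under 10 N.
- flap_r (a joint): The like flap hinged at the box's -y side: 0 shut, up to 1.45 rad as it swings down.
- parts_tray: Cream plastic parts tray, fixed, 240 mm (x) by 150 mm (y), floor 3 mm thick, rim and two cross walls 22 mm high and 3 mm thick; the cross walls (at x = -40 and +40 mm) part it into three compartments about 76 mm wide in x, in each of which one fresh pack may lie, roughly along y. Origin: centre of its underside.
- cradle (a point): Centre of the tray's middle cradle, on the tray floor (3 mm up); axes as the tray's. The two others are 66 mm to either side in y. Each is 39 mm wide at the floor, between two thin 80 mm clips that lean outwards (46 mm apart at their tops, 13 mm above the tray's underside: keep the fingertips above them). A pack lies in it along x, its centre 17 mm above this point.
- spent1: Spent battery pack: dark grey square bar 90 x 34 x 34 mm, 0.15 kg, red end caps and a yellow band round the middle; it starts in a cradle of the tray. Origin at its centre, x along its 90 mm length; any of its four long sides may lie up. Absent (None) in some starts
- spent2: Spent battery pack: dark grey square bar 90 x 34 x 34 mm, 0.15 kg, red end caps and a yellow band round the middle; it starts in a cradle of the tray. Origin at its centre, x along its 90 mm length; any of its four long sides may lie up. Absent (None) in some starts
- spent3: Spent battery pack: dark grey square bar 90 x 34 x 34 mm, 0.15 kg, red end caps and a yellow band round the middle; it starts in a cradle of the tray. Origin at its centre, x along its 90 mm length; any of its four long sides may lie up. Absent (None) in some starts
- fresh1: Fresh battery pack: dark grey square bar 90 x 34 x 34 mm, 0.15 kg, green end caps and a white band round the middle; it starts in the cream parts tray. Origin at its centre, x along its 90 mm length; any of its four long sides may lie up. Absent (None) in some starts
- fresh2: Fresh battery pack: dark grey square bar 90 x 34 x 34 mm, 0.15 kg, green end caps and a white band round the middle; it starts in the cream parts tray. Origin at its centre, x along its 90 mm length; any of its four long sides may lie up. Absent (None) in some starts
- fresh3: Fresh battery pack: dark grey square bar 90 x 34 x 34 mm, 0.15 kg, green end caps and a white band round the middle; it starts in the cream parts tray. Origin at its centre, x along its 90 mm length; any of its four long sides may lie up. Absent (None) in some starts
- screwdriver: Screwdriver lying near the robot; not part of the job, leave it where it is.
- spanner: Steel spanner lying near the robot; not part of the job, leave it where it is.
- tape: Roll of yellow tape, 84 mm across, 22 mm high, lying flat; not part of the job, leave it where it is.
- jar: Small closed jar, 60 mm across, 70 mm high; not part of the job, leave it where it is.
- socket_a: Steel wrench socket standing up, 26 mm across, 34 mm high; not part of the job, leave it where it is.
- socket_b: Steel wrench socket standing up, 32 mm across, 36 mm high; not part of the job, leave it where it is.

How it is judged (in metres and radians):
On the way:
1. With the tray still outside the bay, every spent pack is in the collection box and every fresh pack lies in a cradle of the tray (x of spent1 in the frame of box between -0.062 and 0.062 m and y of spent1 in the frame of box between -0.056 and 0.056 m and z of spent1 in the frame of box between 0 and 0.13 m and x of spent2 in the frame of box between -0.062 and 0.062 m and y of spent2 in the frame of box between -0.056 and 0.056 m and z of spent2 in the frame of box between 0 and 0.13 m and x of spent3 in the frame of box between -0.062 and 0.062 m and y of spent3 in the frame of box between -0.056 and 0.056 m and z of spent3 in the frame of box between 0 and 0.13 m and x of fresh1 in the frame of tray between -0.012 and 0.012 m and y of fresh1 in the frame of tray between -0.08 and 0.08 m and z of fresh1 in the frame of tray between 0.012 and 0.025 m and x of fresh2 in the frame of tray between -0.012 and 0.012 m and y of fresh2 in the frame of tray between -0.08 and 0.08 m and z of fresh2 in the frame of tray between 0.012 and 0.025 m and x of fresh3 in the frame of tray between -0.012 and 0.012 m and y of fresh3 in the frame of tray between -0.08 and 0.08 m and z of fresh3 in the frame of tray between 0.012 and 0.025 m and x of tray in the frame of unit below 0.03 m), for 0.2 s.
At the end, for the whole second after the job is handed in: Tray at rest, home: origin within 5 mm of 55 mm inside the mouth, 6 mm of the bay middle, square to 0.035 rad. Fresh packs seated in cradles (centre 12-25 mm above tray underside, within 12 mm of mid-length), spent packs in the box below 130 mm, flaps shut to 0.12 rad (x of tray in the frame of unit between 0.05 and 0.06 m and y of tray in the frame of unit between -0.006 and 0.006 m and angle between the x axis of tray and the x axis of unit, either way round below 0.035 rad and x of spent1 in the frame of box between -0.062 and 0.062 m and y of spent1 in the frame of box between -0.056 and 0.056 m and z of spent1 in the frame of box between 0 and 0.13 m and x of spent2 in the frame of box between -0.062 and 0.062 m and y of spent2 in the frame of box between -0.056 and 0.056 m and z of spent2 in the frame of box between 0 and 0.13 m and x of spent3 in the frame of box between -0.062 and 0.062 m and y of spent3 in the frame of box between -0.056 and 0.056 m and z of spent3 in the frame of box between 0 and 0.13 m and x of fresh1 in the frame of tray between -0.012 and 0.012 m and y of fresh1 in the frame of tray between -0.08 and 0.08 m and z of fresh1 in the frame of tray between 0.012 and 0.025 m and x of fresh2 in the frame of tray between -0.012 and 0.012 m and y of fresh2 in the frame of tray between -0.08 and 0.08 m and z of fresh2 in the frame of tray between 0.012 and 0.025 m and x of fresh3 in the frame of tray between -0.012 and 0.012 m and y of fresh3 in the frame of tray between -0.08 and 0.08 m and z of fresh3 in the frame of tray between 0.012 and 0.025 m and value of joint each of flap_l, flap_r below 0.12 rad and linear speed of tray below 0.02 m/s); the robot touches nothing.
It fails at once if a tool or other thing that is not part of the job is knocked more than 50 mm away (distance of any of screwdriver, spanner, tape, jar, socket_a, socket_b from where it was at the start of the episode above 0.05 m).
Of spent1, spent2, spent3 only 2 to 3 are there at a start; the rules pass over those that are not, and their reading is None.
Of fresh1, fresh2, fresh3 only 2 to 3 are there at a start; the rules pass over those that are not, and their reading is None.
At some moment in a run one of fresh1, fresh2, fresh3, tray may be knocked a few centimetres aside while the robot is not near it.
It also fails if it takes over 210 s, if anything falls off the work surface, if the arm or the gripper's body presses on something with over 40 N, if the wrist force passes 120 N, or if a joint passes its speed limit or range.

## Working session

There is one attempt and no reset: what is moved stays moved. The work goes in short steps, Python scripts to look and compute and a tool call to move; the robot and the scene stay as the last step left them, time stands still between calls to the robot, and variables do not carry over. Pictures are saved under pics/ and viewed, at most 14 in all, crops included, and the job is handed in when it is done.

Besides the shell and the picture viewer there is one more tool, called after "Request:" in YAML: its name, and indented under it one key for each argument. step_arm: Moves the arm, as the interface text tells. Its arguments: {"type":"object","properties":{"targets":{"type":"string"},"squeeze":{"type":"number"}},"required":["targets"]}

```bash
mkdir -p pics; ls; python3 - <<'E'
from workcell import bot
import cv2,numpy as np
for n in("top","scene"):
    im=bot.snapshot(n);cv2.imwrite(f"pics/{n}0.png",im[:,:,::-1])
    m=bot.camera_model(n);print(n,{k:np.round(v,4).tolist() for k,v in m.items()})
m=bot.camera_model("wrist");print({k:np.round(v,4).tolist() for k,v in m.items()})
print(bot.sense(),bot.tcp_to_grasp)
E
```

```text
pics
top {'fx': 480.1338, 'fy': 480.1338, 'cx': 323.357, 'cy': 206.0875, 'dist': [-0.0043, 0.0, 0.0, 0.0, 0.0], 'pose': [[0.0085, -0.9887, 0.15, 396.111], [-0.9999, -0.0102, -0.0108, -4.4965], [0.0122, -0.1499, -0.9886, 1467.8493], [0.0, 0.0, 0.0, 1.0]]}
scene {'fx': 413.2054, 'fy': 413.2054, 'cx': 319.4452, 'cy': 199.4799, 'dist': [-0.0062, 0.0, 0.0, 0.0, 0.0], 'pose': [[0.0692, 0.5769, -0.8139, 1525.2315], [0.9973, -0.0195, 0.0709, -89.3153], [0.0251, -0.8166, -0.5767, 803.2097], [0.0, 0.0, 0.0, 1.0]]}
{'fx': 299.914, 'fy': 299.914, 'cx': 315.6833, 'cy': 194.4316, 'dist': [-0.0392, 0.0, 0.0, 0.0, 0.0], 'tool_from_camera': [[0.0001, -0.9449, -0.3273, 84.818], [1.0, 0.0005, -0.0009, 0.1824], [0.001, -0.3273, 0.9449, -143.487], [0.0, 0.0, 0.0, 1.0]]}
{'time': 0.1, 'qpos': array([-8.10161122e+01,  8.64869078e+00,  8.23862064e+01, -1.43154020e-03,
        8.90270040e+01, -7.67850066e+00]), 'qd': array([ 0.01102458, -0.08345738, -0.11471304,  0.01938452, -0.08175395,
        0.07943347]), 'tau': array([ 5.86533366e-03, -7.14376259e+01, -5.71795070e+01, -3.46854551e-05,
        7.15232600e-03, -1.04764129e-05]), 'position': array([ 164.80283239, -550.65924256,  230.75700406]), 'orientation': array([-1.79938463e+02, -6.85241483e-03,  1.66624099e+01]), 'ft_force': array([0.05271889, 0.12168604, 0.46036623]), 'ft_torque': array([ 0.03314748,  0.07219998, -0.0093874 ]), 'grasp_force': 0.0, 'finger_gap': 84.81969235482778} 18.700000000000003
```

View pics/top0.png

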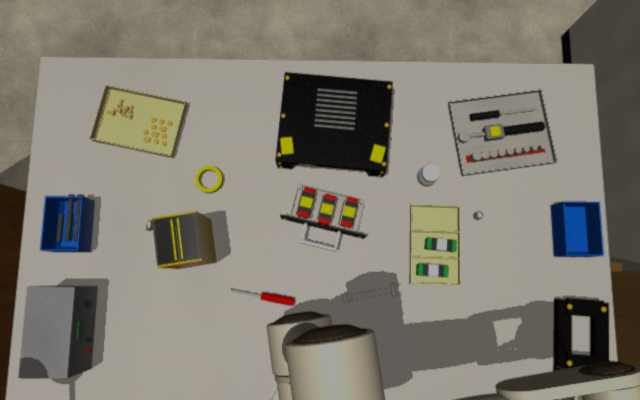

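View pics/scene0.png

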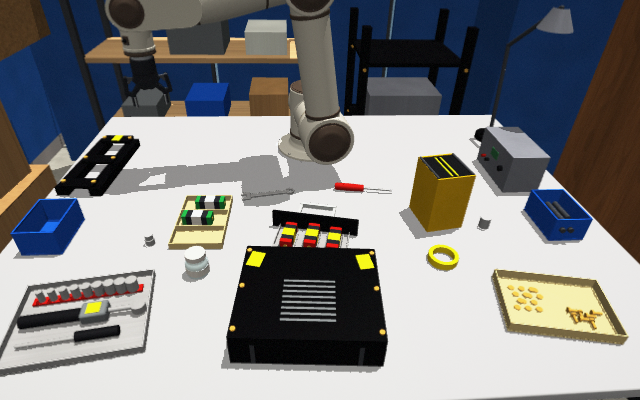

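The scene has three spent packs in the tray, at top-picture pixels (306,202), (328,210) and (349,212). There are two fresh packs in the parts tray, at (440,245) and (432,270). The box is at (183,240), the unit at (335,125), the screwdriver at (265,296) and the spanner at (372,293).

```bash
cat > h.py <<'E'
from workcell import bot
import cv2,numpy as np
from scipy.spatial.transform import Rotation as R
def cam(n,s=None):
    m=bot.camera_model(n);K=np.array([[m['fx'],0,m['cx']],[0,m['fy'],m['cy']],[0,0,1]]);d=np.array(m['dist'],float)
    if n=='wrist':
        s=s or bot.sense();T=np.eye(4);T[:3,:3]=R.from_euler('xyz',s['orientation'],degrees=True).as_matrix();T[:3,3]=s['position']
        P=T@np.array(m['tool_from_camera'])
    else:P=np.array(m['pose'])
    return K,d,P
def p2w(c,px,z):
    K,d,P=c;u=cv2.undistortPoints(np.array(px,float).reshape(-1,1,2),K,d)[:,0]
    r=np.c_[u,np.ones(len(u))]@P[:3,:3].T;o=P[:3,3];return o+r*((z-o[2])/r[:,2])[:,None]
def w2p(c,w):
    K,d,P=c;Q=np.linalg.inv(P);return cv2.projectPoints(np.array(w,float).reshape(-1,3),cv2.Rodrigues(Q[:3,:3])[0],Q[:3,3],K,d)[0][:,0]
def snap(n,name=None):
    s=bot.sense();im=bot.snapshot(n)
    if name:cv2.imwrite(f'pics/{name}.png',im[:,:,::-1])
    return im,cam(n,s)
def rect(c,mask,z):
    """mask pixels -> min-area rectangle on plane z: centre, sizes, long-axis angle"""
    ys,xs=np.nonzero(mask);w=p2w(c,np.c_[xs,ys],z)[:,:2].astype(np.float32)
    (cx,cy),(a,b),t=cv2.minAreaRect(w)
    if a<b:a,b,t=b,a,t+90
    return np.round([cx,cy,a,b,(t+90)%180-90],1)
def go(x,y,z,yaw,s=None):
    """shift of TCP to world target in present tool axes (m), turn (rad)"""
    s=s or bot.sense();A=R.from_euler('xyz',s['orientation'],degrees=True).as_matrix()
    d=A.T@(np.array([x,y,z])-s['position'])/1000
    t=-(np.radians(yaw-s['orientation'][2])) # tool z is down
    t=(t+np.pi/2)%np.pi-np.pi/2
    print('shift',np.round(d,4),'turn',round(t,4),'orJ6',np.round(s['qpos'][5],1),'yaw',np.round(s['orientation'][2],1))
E
python3 - <<'E'
from h import *
im,c=snap('top')
for q,z in(('spent1',37),('fresh1',37),('tray',3),('tray_grip',48),('box',190),('flap_l',190),('unit',88),('parts_tray',22),('screwdriver',0),('tape',22),('jar',70),('socket_a',34)):
    for o in bot.silhouettes('top',q):
        print(q,round(o['conf'],2),o['box'],rect(c,o['pixels'],z))
E
```

```text
spent1 0.84 [301.1, 189.4, 13.6, 30.6] [622.7  32.3  98.4  41.1 -13.6]
spent1 0.75 [337.3, 197.3, 21.6, 29.8] [595.5 -97.   93.1  34.3 -13.8]
spent1 0.6 [318.1, 191.7, 17.7, 34.2] [603.8 -31.1  91.5  35.  -12.3]
fresh1 0.82 [412.6, 263.4, 39.3, 12.5] [ 424.9 -343.7   95.3   32.7   88.1]
fresh1 0.72 [425.6, 239.1, 34.4, 13.0] [ 499.9 -370.9   94.    36.8   85.8]
tray 0.95 [282.1, 184.7, 82.2, 69.3] [576.8 -24.2 266.3 180.2  77.2]
tray 0.47 [150.8, 209.3, 66.9, 59.2] [510.5 403.3 184.5 172.1 -81.4]
tray_grip 0.9 [280.3, 182.3, 85.1, 67.2] [573.6 -21.4 257.3 174.9  77.3]
box 0.95 [153.6, 214.2, 65.5, 55.9] [494.8 351.4 159.2 148.2 -81.3]
box 0.72 [196.2, 165.1, 23.7, 28.1] [659.7 293.2  75.1  73.    2.3]
flap_l 0.88 [176.1, 210.5, 21.9, 51.9] [501.8 346.3 121.4  47.9   9.2]
flap_l 0.63 [157.6, 219.2, 24.2, 44.8] [493.  396.2 121.8  50.3  10.1]
flap_l 0.55 [418.1, 162.8, 21.4, 24.2] [ 678.1 -302.3   69.6   53.7  -45. ]
unit 0.86 [274.7, 73.0, 117.8, 103.5] [854.1 -50.1 330.1 299.   85.5]
parts_tray 0.96 [411.0, 202.9, 50.4, 81.5] [ 501.7 -359.   240.2  152.7   -1.1]
screwdriver 0.87 [231.1, 290.0, 62.2, 18.8] [341.4 162.9 199.8  28.5  81.2]
screwdriver 0.72 [424.9, 237.3, 33.7, 14.5] [ 502.7 -379.5   98.5   43.6   86.1]
tape 0.93 [194.7, 167.4, 26.4, 24.5] [694.3 332.4  85.   82.5   2.3]
tape 0.63 [281.3, 182.8, 81.1, 69.7] [576.8 -23.2 259.9 175.6  76.5]
tape 0.24 [275.8, 68.9, 118.3, 109.6] [876.4 -52.1 351.2 315.8  85.3]
jar 0.96 [418.4, 162.7, 22.2, 23.8] [ 703.8 -331.1   71.8   56.6  -45. ]
socket_a 0.62 [472.0, 214.8, 8.1, 6.0] [ 586.6 -482.3   25.6   18.9   19.8]
```

```bash
python3 - <<'E'
from h import *
go(600,-33,200,-13)
E
```

```text
shift [ 0.5654 -0.3713  0.0313] turn 0.5177 orJ6 -7.7 yaw 16.7
```

Request:
step_arm:
  targets: "0.29 -0.19 0 0 0.65;0.29 -0.19 0 0 0.65;0.29 -0.19 0 0 0.65;0.29 -0.19 0 0 0.65;0.29 -0.19 0 0 0.65;0.29 -0.19 0 0 0.65;0.29 -0.19 0 0 0.65;0.29 -0.19 0 0 0.65;0.29 -0.19 0 0 0.65;0.29 -0.19 0 0 0.65"

```text
time: 1.58
position: [390.0, -283.1, 231.5]
orientation: [180.0, -0.0, 16.9]
ft_force: [-0.4, -0.5, 0.5]
finger_gap: 55.7
grasp_force: 0.0
```

Request:
step_arm:
  targets: "0.275 -0.18 0.03 0.52 0.65;0.275 -0.18 0.03 0.52 0.65;0.275 -0.18 0.03 0.52 0.65;0.275 -0.18 0.03 0.52 0.65;0.275 -0.18 0.03 0.52 0.65;0.275 -0.18 0.03 0.52 0.65;0.275 -0.18 0.03 0.52 0.65;0.275 -0.18 0.03 0.52 0.65;0.275 -0.18 0.03 0.52 0.65;0.275 -0.18 0.03 0.52 0.65"

```text
time: 2.42
position: [601.9, -31.6, 200.0]
orientation: [-180.0, 0.1, -13.0]
ft_force: [1.0, -0.3, -0.1]
finger_gap: 55.6
grasp_force: 0.0
```

```bash
python3 - <<'E'
from h import *
im,c=snap('wrist','w1')
for o in bot.silhouettes('wrist','spent1'):
    print(round(o['conf'],2),o['box'],rect(c,o['pixels'],37))
s=bot.sense();print(s['position'],s['orientation'],s['time'],s['finger_gap'])
E
```

```text
0.86 [357.2, 116.9, 41.3, 90.7] [600.7 -95.3  92.1  40.  -12.3]
0.62 [296.2, 121.8, 32.4, 87.9] [608.5 -30.2  91.9  35.2 -12.9]
0.59 [232.2, 123.1, 43.2, 80.3] [627.5  30.9  92.5  40.2 -12.5]
[600.14321254 -34.44262725 200.69865375] [ 1.79985361e+02  6.15095680e-02 -1.30649656e+01] 2.5167 55.46150931066994
```

View pics/w1.png

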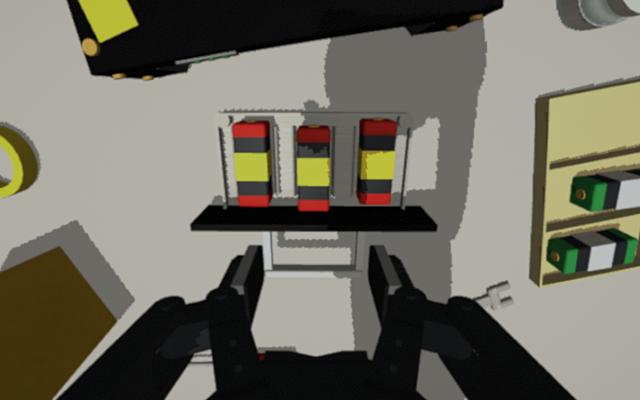

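The wrist picture shows the packs at pixels (252,163), (313,167) and (378,162). They sit square in the tray at about -12.6°, which matches the top-camera measurement. I'll start with the left pack.

```bash
python3 - <<'E'
from h import *
go(627.5,33,15,-12.6)
E
```

```text
shift [ 0.0116 -0.0719  0.1857] turn -0.0081 orJ6 92.4 yaw -13.1
```

Request:
step_arm:
  targets: "0.012 -0.071 0.1 0 0.65;0.012 -0.071 0.1 0 0.65;0.012 -0.071 0.1 0 0.65;0.012 -0.071 0.12 0 0.65;0.012 -0.071 0.15 0 0.65;0.012 -0.071 0.185 0 0.65;0.012 -0.071 0.185 0 0.65;0.012 -0.071 0.185 0 0.65"

```text
time: 3.18
position: [626.9, 30.7, 16.0]
orientation: [180.0, 0.2, -13.2]
ft_force: [0.9, -0.1, 1.5]
finger_gap: 55.5
grasp_force: 0.0
```

Request:
step_arm:
  targets: "0 0 0 0 0.2;0 0 0 0 0.2;0 0 0 0 0.2;0 0 0 0 0.2;0 0 0 0 0.2;0 0 0 0 0.2"
  squeeze: 40

```text
time: 3.68
position: [629.2, 31.4, 19.2]
orientation: [-180.0, -0.2, -13.1]
ft_force: [-1.2, -3.9, 9.5]
finger_gap: 33.1
grasp_force: 41.2
```

```bash
python3 - <<'E'
from h import *
go(497,371,245,9.6)
E
```

```text
shift [-0.205  -0.3007 -0.2266] turn -0.3969 orJ6 99.0 yaw -13.1
```

Request:
step_arm:
  targets: "0 0 -0.04 0 0.2;0 0 -0.08 0 0.2;-0.02 -0.03 -0.12 0 0.2;-0.205 -0.3 -0.227 -0.397 0.2;-0.205 -0.3 -0.227 -0.397 0.2;-0.205 -0.3 -0.227 -0.397 0.2;-0.205 -0.3 -0.227 -0.397 0.2;-0.205 -0.3 -0.227 -0.397 0.2;-0.205 -0.3 -0.227 -0.397 0.2;-0.205 -0.3 -0.227 -0.397 0.2"

```text
time: 4.52
position: [517.0, 316.5, 225.3]
orientation: [-180.0, -0.1, 9.6]
ft_force: [1.1, -0.0, -2.3]
finger_gap: 32.7
grasp_force: 40.8
```

```bash
python3 - <<'E'
from h import *
im,c=snap('wrist','w2')
s=bot.sense();print(s['position'],s['orientation'],s['time'],s['finger_gap'])
for o in bot.silhouettes('wrist','flap_l')+bot.silhouettes('wrist','box'):
    print(round(o['conf'],2),o['box'],rect(c,o['pixels'],190))
E
```

```text
[515.00335669 322.57825379 228.27504437] [-179.75095674   -0.29192438    9.80815391] 4.5667 32.89891368063226
0.97 [224.3, 147.0, 82.8, 138.9] [515.1 349.7 100.5  48.5   7.6]
0.81 [139.5, 144.6, 96.3, 162.2] [497.  397.2 119.2  50.8   9.8]
0.3 [545.2, 305.3, 94.0, 21.2] [479.7  91.2  81.8  19.5 -81.3]
0.67 [122.8, 113.7, 196.5, 204.7] [505.6 373.9 148.2 119.4   9.3]
```

View pics/w2.png

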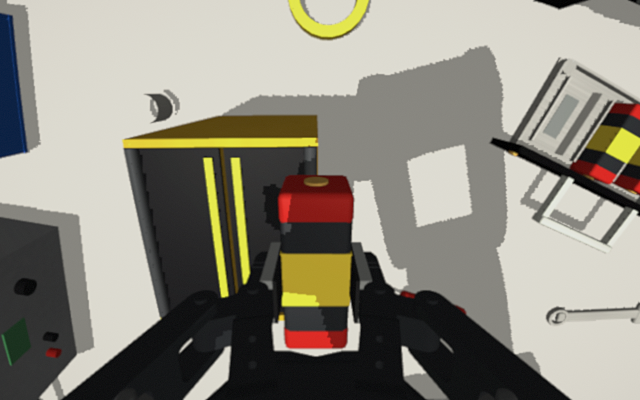

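The box mouth shows at pixels 125-317 × 140-300, with the flap seam near (228,220). That puts its centre at about (500,371) at 9.7°, matching the top view.

```bash
python3 - <<'E'
from h import *
go(499.5,371,240,9.6)
E
```

```text
shift [-0.0083 -0.0558 -0.0145] turn 0.004 orJ6 104.4 yaw 9.8
```

Request:
step_arm:
  targets: "-0.008 -0.054 -0.014 0 0.2;-0.008 -0.054 -0.014 0 0.2;-0.008 -0.054 -0.014 0 0.2;-0.008 -0.054 -0.014 0 0.2"

```text
time: 5.0
position: [501.3, 366.7, 237.3]
orientation: [-180.0, -0.0, 9.7]
ft_force: [0.6, 0.1, -0.7]
finger_gap: 33.0
grasp_force: 41.0
```

```bash
python3 - <<'E'
from h import *
print(bot.sense()['position']);go(499.5,371,148,9.7)
E
```

```text
[501.27201508 366.71407431 237.27761029]
shift [-0.0011 -0.0045  0.0893] turn -0.0009 orJ6 109.4 yaw 9.7
```

Request:
step_arm:
  targets: "-0.001 -0.0045 0.03 0 0.2;-0.001 -0.0045 0.055 0 0.2;-0.001 -0.0045 0.075 0 0.2;-0.001 -0.0045 0.091 0 0.2;-0.001 -0.0045 0.091 0 0.2;-0.001 -0.0045 0.091 0 0.2"

```text
time: 5.5
position: [499.7, 370.0, 145.6]
orientation: [180.0, 0.1, 9.5]
ft_force: [-1.4, 0.6, -0.3]
finger_gap: 33.3
grasp_force: 44.7
```

Request:
step_arm:
  targets: "0 0 0 0 0.74;0 0 0 0 0.74;0 0 0 0 0.74;0 0 0 0 0.74;0 0 0 0 0.74;0 0 0 0 0.74;0 0 0 0 0.74"

```text
time: 6.08
position: [499.9, 371.4, 146.6]
orientation: [-180.0, -0.1, 9.6]
ft_force: [2.3, -0.6, 6.3]
finger_gap: 63.3
grasp_force: 3.8
```

Request:
step_arm:
  targets: "0 0 -0.03 0 0.74;0 0 -0.07 0 0.74;0 0 -0.11 0 0.74;0 0 -0.11 0 0.65"

```text
time: 6.42
position: [500.7, 372.1, 264.3]
orientation: [-179.8, -0.6, 9.6]
ft_force: [0.6, 0.4, 1.1]
finger_gap: 55.9
grasp_force: 0.0
```

```bash
python3 - <<'E'
from h import *
im,c=snap('wrist','w3')
for o in bot.silhouettes('wrist','spent1'):
    print(round(o['conf'],2),o['box'],rect(c,o['pixels'],37))
go(609,-30.5,200,-12.6)
E
```

```text
0.91 [592.4, 98.6, 47.1, 73.4] [603.8 -13.8  82.4  63.1 -14.9]
0.71 [552.6, 0.2, 85.3, 13.5] [733.4  93.3 106.7  13.5 -77.5]
0.67 [627.6, 156.2, 10.9, 23.3] [565.9 -42.9  31.6  16.7  28.9]
0.4 [520.1, 56.7, 118.9, 179.0] [580.8  13.9 230.1 167.7  76.2]
shift [0.0403 0.4146 0.0572] turn 0.3878 orJ6 109.9 yaw 9.6
```

View pics/w3.png

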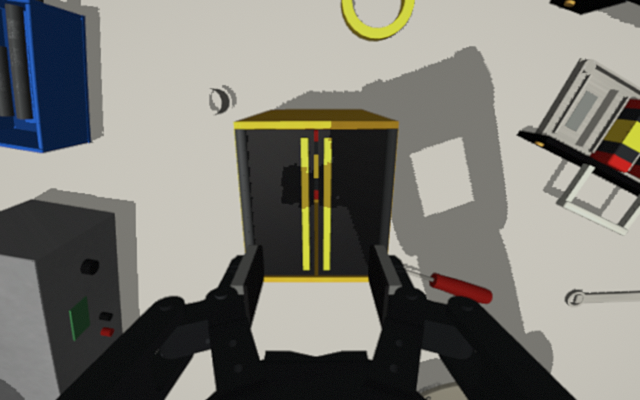

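The first pack is in the box, with red just visible through the seam at (316,195), and the flaps are shut.

Request:
step_arm:
  targets: "0.04 0.412 0.055 0.388 0.65;0.04 0.412 0.055 0.388 0.65;0.04 0.412 0.055 0.388 0.65;0.04 0.412 0.055 0.388 0.65;0.04 0.412 0.055 0.388 0.65;0.04 0.412 0.055 0.388 0.65;0.04 0.412 0.055 0.388 0.65;0.04 0.412 0.055 0.388 0.65;0.04 0.412 0.055 0.388 0.65;0.04 0.412 0.055 0.388 0.65"

```text
time: 7.35
position: [607.0, -29.4, 199.2]
orientation: [-180.0, 0.1, -12.6]
ft_force: [-0.1, 0.7, 0.4]
finger_gap: 55.7
grasp_force: 0.0
```

```bash
python3 - <<'E'
from h import *
im,c=snap('wrist')
for o in bot.silhouettes('wrist','spent1'):
    print(round(o['conf'],2),o['box'],rect(c,o['pixels'],37))
print(bot.sense()['position'])
go(608.5,-31,18,-12.6)
E
```

```text
0.61 [299.8, 127.9, 32.7, 86.7] [608.6 -30.2  93.   34.5 -13.6]
0.57 [355.5, 120.2, 45.4, 88.3] [601.5 -94.8  92.4  40.2 -13.7]
[607.37337872 -32.64709731 197.8852249 ]
shift [ 0.0014 -0.0021  0.1799] turn -0.0051 orJ6 92.6 yaw -12.9
```

Request:
step_arm:
  targets: "0.001 -0.001 0.04 0 0.65;0.001 -0.001 0.08 0 0.65;0.001 -0.001 0.12 0 0.65;0.001 -0.001 0.15 0 0.65;0.001 -0.001 0.18 0 0.65;0.001 -0.001 0.18 0 0.65;0.001 -0.001 0.18 0 0.65"

```text
time: 8.03
position: [607.4, -26.3, 19.5]
orientation: [180.0, 0.2, -12.6]
ft_force: [-0.3, -0.2, 0.7]
finger_gap: 55.7
grasp_force: 0.0
```

Request:
step_arm:
  targets: "0 0 0 0 0.2;0 0 0 0 0.2;0 0 0 0 0.2;0 0 0 0 0.2;0 0 0 0 0.2;0 0 0 0 0.2"
  squeeze: 40

```text
time: 8.53
position: [609.7, -26.9, 23.1]
orientation: [-180.0, -0.2, -12.6]
ft_force: [-1.9, -0.6, 8.3]
finger_gap: 32.7
grasp_force: 40.6
```

Request:
step_arm:
  targets: "0 0 -0.04 0 0.2;0 0 -0.08 0 0.2;0 0 -0.12 0 0.2;-0.1 -0.19 -0.227 0 0.2;-0.1 -0.19 -0.227 0 0.2;-0.1 -0.19 -0.227 0 0.2;-0.1 -0.19 -0.227 0 0.2;-0.1 -0.19 -0.227 0 0.2;-0.1 -0.19 -0.227 0 0.2;-0.1 -0.19 -0.227 0 0.2"

```text
time: 9.37
position: [551.7, 185.2, 252.6]
orientation: [-179.8, -0.3, -12.4]
ft_force: [0.3, 1.1, -2.1]
finger_gap: 32.9
grasp_force: 40.9
```

Request:
step_arm:
  targets: "-0.095 -0.178 0 -0.39 0.2;-0.095 -0.178 0 -0.39 0.2;-0.095 -0.178 0 -0.39 0.2;-0.095 -0.178 0 -0.39 0.2;-0.095 -0.178 0 -0.39 0.2;-0.095 -0.178 0 -0.39 0.2;-0.095 -0.178 0 -0.39 0.2"

```text
time: 9.95
position: [497.9, 376.4, 248.4]
orientation: [-180.0, -0.0, 9.9]
ft_force: [-0.4, -0.4, -1.6]
finger_gap: 32.9
grasp_force: 41.0
```

```bash
python3 - <<'E'
from h import *
print(bot.sense()['position']);go(499.5,371,147,9.7)
E
```

```text
[497.944764   376.4373497  248.40788654]
shift [0.0005 0.0057 0.1014] turn 0.0033 orJ6 110.1 yaw 9.9
```

Request:
step_arm:
  targets: "0.0005 0.005 0.03 0 0.2;0.0005 0.005 0.055 0 0.2;0.0005 0.005 0.08 0 0.2;0.0005 0.005 0.101 0 0.2;0.0005 0.005 0.101 0 0.2;0.0005 0.005 0.101 0 0.2"

```text
time: 10.45
position: [500.3, 369.1, 147.2]
orientation: [180.0, 0.0, 9.7]
ft_force: [-0.9, -1.4, -2.8]
finger_gap: 33.1
grasp_force: 46.6
```

Request:
step_arm:
  targets: "0 0 0 0 0.74;0 0 0 0 0.74;0 0 0 0 0.74;0 0 0 0 0.74;0 0 0 0 0.74;0 0 0 0 0.74;0 0 0 0 0.74"

```text
time: 11.03
position: [500.7, 370.5, 148.2]
orientation: [-180.0, -0.1, 9.7]
ft_force: [2.2, 0.8, 6.8]
finger_gap: 63.0
grasp_force: 3.8
```

Request:
step_arm:
  targets: "0 0 -0.03 0 0.74;0 0 -0.07 0 0.74;0 0 -0.11 0 0.74;0 0 -0.11 0 0.65"

```text
time: 11.37
position: [501.5, 371.0, 265.7]
orientation: [-179.8, -0.6, 9.7]
ft_force: [0.3, 0.2, 1.0]
finger_gap: 55.6
grasp_force: 0.0
```

```bash
python3 - <<'E'
from h import *
im,c=snap('wrist','w4')
for o in bot.silhouettes('wrist','flap_l'):
    print(round(o['conf'],2),o['box'],rect(c,o['pixels'],190))
go(601,-97,200,-12.9)
E
```

```text
0.73 [243.3, 126.3, 69.2, 146.3] [495.5 397.8 121.6  50.    9.6]
0.7 [316.4, 128.6, 70.4, 145.7] [503.9 346.5 122.4  49.6   9.5]
0.58 [546.1, 0.0, 90.6, 18.0] [672.8 212.   65.    8.6 -77.4]
shift [0.0198 0.4778 0.0585] turn 0.3951 orJ6 109.7 yaw 9.7
```

Request:
step_arm:
  targets: "0.01 0.3 0.02 0 0.65;0.01 0.3 0.02 0 0.65;0.01 0.3 0.02 0 0.65;0.01 0.3 0.02 0 0.65;0.01 0.3 0.02 0 0.65;0.01 0.3 0.02 0 0.65;0.01 0.3 0.02 0 0.65;0.01 0.3 0.02 0 0.65"

```text
time: 12.13
position: [560.8, 71.0, 235.1]
orientation: [179.9, 0.1, 9.5]
ft_force: [-1.0, -0.3, 0.7]
finger_gap: 55.2
grasp_force: 0.0
```

Request:
step_arm:
  targets: "0.01 0.176 0.037 0.395 0.65;0.01 0.176 0.037 0.395 0.65;0.01 0.176 0.037 0.395 0.65;0.01 0.176 0.037 0.395 0.65;0.01 0.176 0.037 0.395 0.65;0.01 0.176 0.037 0.395 0.65;0.01 0.176 0.037 0.395 0.65"

```text
time: 12.72
position: [599.8, -95.9, 198.6]
orientation: [-180.0, 0.1, -13.0]
ft_force: [-0.5, 0.2, 0.4]
finger_gap: 55.4
grasp_force: 0.0
```

```bash
python3 - <<'E'
from h import *
im,c=snap('wrist')
for o in bot.silhouettes('wrist','spent1'):
    print(round(o['conf'],2),o['box'],rect(c,o['pixels'],37))
print(bot.sense()['position'])
go(601,-97,17,-12.9)
E
```

```text
0.88 [297.4, 124.3, 35.1, 89.0] [602.2 -95.8  93.3  34.8 -13.4]
[600.00837146 -94.55430426 199.61414547]
shift [0.0016 0.0022 0.1826] turn 0.0009 orJ6 86.6 yaw -12.8
```

Request:
step_arm:
  targets: "0.002 0.001 0.04 0 0.65;0.002 0.001 0.08 0 0.65;0.002 0.001 0.12 0 0.65;0.002 0.001 0.15 0 0.65;0.002 0.001 0.182 0 0.65;0.002 0.001 0.182 0 0.65;0.002 0.001 0.182 0 0.65"

```text
time: 13.4
position: [601.4, -95.7, 17.6]
orientation: [-180.0, 0.1, -12.8]
ft_force: [0.0, -0.5, 0.8]
finger_gap: 55.3
grasp_force: 0.0
```

Request:
step_arm:
  targets: "0 0 0 0 0.2;0 0 0 0 0.2;0 0 0 0 0.2;0 0 0 0 0.2;0 0 0 0 0.2;0 0 0 0 0.2"
  squeeze: 40

```text
time: 13.9
position: [603.4, -97.0, 20.6]
orientation: [-180.0, -0.2, -12.9]
ft_force: [0.1, 3.0, 8.6]
finger_gap: 33.4
grasp_force: 40.7
```

Request:
step_arm:
  targets: "0 0 -0.04 0 0.2;0 0 -0.08 0 0.2;0 0 -0.12 0 0.2;-0.1 -0.19 -0.227 0 0.2;-0.1 -0.19 -0.227 0 0.2;-0.1 -0.19 -0.227 0 0.2;-0.1 -0.19 -0.227 0 0.2;-0.1 -0.19 -0.227 0 0.2;-0.1 -0.19 -0.227 0 0.2;-0.1 -0.19 -0.227 0 0.2"

```text
time: 14.73
position: [546.3, 115.0, 250.2]
orientation: [-179.8, -0.4, -12.7]
ft_force: [0.8, -0.1, -1.4]
finger_gap: 33.1
grasp_force: 40.9
```

Request:
step_arm:
  targets: "-0.102 -0.243 0 -0.394 0.2;-0.102 -0.243 0 -0.394 0.2;-0.102 -0.243 0 -0.394 0.2;-0.102 -0.243 0 -0.394 0.2;-0.102 -0.243 0 -0.394 0.2;-0.102 -0.243 0 -0.394 0.2;-0.102 -0.243 0 -0.394 0.2;-0.102 -0.243 0 -0.394 0.2;-0.102 -0.243 0 -0.394 0.2"

```text
time: 15.48
position: [501.5, 370.6, 245.7]
orientation: [-180.0, -0.1, 9.8]
ft_force: [-0.7, -0.8, -1.2]
finger_gap: 33.1
grasp_force: 41.0
```

```bash
python3 - <<'E'
from h import *
print(bot.sense()['position']);go(499.5,371,147,9.7)
E
```

```text
[501.48098109 370.5708627  245.69283535]
shift [-0.002  -0.0007  0.0987] turn 0.0011 orJ6 109.6 yaw 9.8
```

Request:
step_arm:
  targets: "-0.001 -0.0007 0.03 0 0.2;-0.001 -0.0007 0.055 0 0.2;-0.001 -0.0007 0.08 0 0.2;-0.001 -0.0007 0.099 0 0.2;-0.001 -0.0007 0.099 0 0.2;-0.001 -0.0007 0.099 0 0.2"

```text
time: 15.98
position: [500.9, 369.5, 146.4]
orientation: [180.0, 0.0, 9.6]
ft_force: [-1.6, 0.1, -0.8]
finger_gap: 32.9
grasp_force: 44.7
```

Request:
step_arm:
  targets: "0 0 0 0 0.74;0 0 0 0 0.74;0 0 0 0 0.74;0 0 0 0 0.74;0 0 0 0 0.74;0 0 0 0 0.74;0 0 0 0 0.74"

```text
time: 16.57
position: [501.2, 371.0, 147.1]
orientation: [-180.0, -0.1, 9.7]
ft_force: [1.6, 0.7, 6.3]
finger_gap: 62.8
grasp_force: 3.7
```

Request:
step_arm:
  targets: "0 0 -0.03 0 0.74;0 0 -0.07 0 0.74;0 0 -0.11 0 0.74;0 0 -0.11 0 0.65"

```text
time: 16.9
position: [502.0, 371.5, 264.7]
orientation: [-179.8, -0.6, 9.7]
ft_force: [0.6, -0.3, 0.6]
finger_gap: 56.1
grasp_force: 0.0
```

```bash
python3 - <<'E'
from h import *
im,c=snap('wrist','w5')
for o in bot.silhouettes('wrist','flap_l'):
    print(round(o['conf'],2),o['box'],rect(c,o['pixels'],190))
for o in bot.silhouettes('wrist','spent1'):print('spent',round(o['conf'],2),o['box'],o['pixels'].sum())
E
```

```text
0.82 [245.1, 128.6, 67.7, 147.6] [494.9 398.2 121.7  49.5  10. ]
0.68 [315.8, 130.7, 68.5, 145.3] [503.8 346.4 121.4  50.3   9.7]
0.35 [515.8, 59.1, 124.2, 176.6] [582.6 167.7 135.  100.2  77.1]
spent 0.75 [313.6, 132.4, 4.7, 89.0] 346
spent 0.64 [515.3, 58.5, 122.1, 175.1] 11064
```

View pics/w5.png

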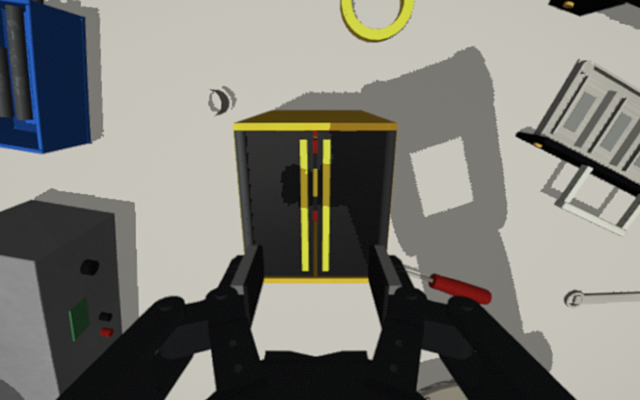

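Request:
step_arm:
  targets: "-0.07 0.39 0 0 0.65;-0.07 0.39 0 0 0.65;-0.07 0.39 0 0 0.65;-0.07 0.39 0 0 0.65;-0.07 0.39 0 0 0.65;-0.07 0.39 0 0 0.65;-0.07 0.39 0 0 0.65;-0.07 0.39 0 0 0.65;-0.07 0.39 0 0 0.65;-0.07 0.39 0 0 0.65"

```text
time: 17.88
position: [496.2, -29.2, 254.5]
orientation: [180.0, 0.1, 9.6]
ft_force: [-0.3, 0.5, -0.1]
finger_gap: 55.5
grasp_force: 0.0
```

Request:
step_arm:
  targets: "-0.08 0.32 0.06 -1.2 0.65;-0.08 0.32 0.06 -1.2 0.65;-0.08 0.32 0.06 -1.2 0.65;-0.08 0.32 0.06 -1.2 0.65;-0.08 0.32 0.06 -1.2 0.65;-0.08 0.32 0.06 -1.2 0.65;-0.08 0.32 0.06 -1.2 0.65;-0.08 0.32 0.06 -1.2 0.65;-0.08 0.32 0.06 -1.2 0.65;-0.08 0.32 0.06 -1.2 0.65"

```text
time: 18.72
position: [470.0, -359.2, 192.1]
orientation: [-179.8, -0.1, 75.0]
ft_force: [0.8, -0.3, -1.0]
finger_gap: 55.8
grasp_force: 0.0
```

```bash
python3 - <<'E'
from h import *
im,c=snap('wrist','w6')
for o in bot.silhouettes('wrist','fresh1'):
    print(round(o['conf'],2),o['box'],rect(c,o['pixels'],37))
for o in bot.silhouettes('wrist','parts_tray'):
    print('pt',round(o['conf'],2),o['box'],rect(c,o['pixels'],22))
s=bot.sense();print(s['position'],s['orientation'],s['qpos'])
E
```

```text
0.87 [246.3, 126.0, 53.3, 92.0] [ 426.9 -344.2   93.1   40.1   86.4]
0.67 [326.8, 131.8, 43.0, 88.9] [ 502.3 -370.8   94.1   35.    84.8]
pt 0.69 [213.9, 64.7, 249.2, 181.2] [ 502.7 -358.9  242.6  152.8   -1.5]
[ 471.52590901 -354.25234656  194.40072583] [-1.79883240e+02 -8.31691040e-02  7.46168825e+01] [-4.44082990e+01  1.13116410e+01  8.34849235e+01  1.61255909e-02
  8.53458842e+01 -2.90265947e+01]
```

View pics/w6.png

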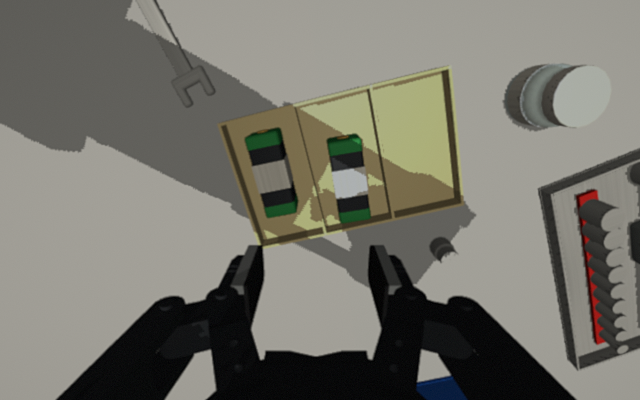

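All three spent packs are in the box: the flaps are shut and the tray at (585,120) is empty. The fresh packs are at pixels (271,172) and (347,178). The parts-tray rectangle measures 242×153, which fits its given size.

```bash
python3 - <<'E'
from h import *
go(502,-371,22,84.9)
im,c=snap('top')
for o in bot.silhouettes('top','tray'):
    print(round(o['conf'],2),o['box'],rect(c,o['pixels'],20))
x0,y0,w,h=262,150,125,115
cv2.imwrite('pics/t1.png',cv2.resize(im[y0:y0+h,x0:x0+w,::-1],None,fx=5,fy=5,interpolation=cv2.INTER_CUBIC))
E
```

```text
shift [-0.0083  0.0342  0.1723] turn -0.1795 orJ6 -29.0 yaw 74.6
0.7 [280.8, 183.6, 81.3, 69.5] [576.  -23.1 259.5 175.2  77.2]
```

View pics/t1.png

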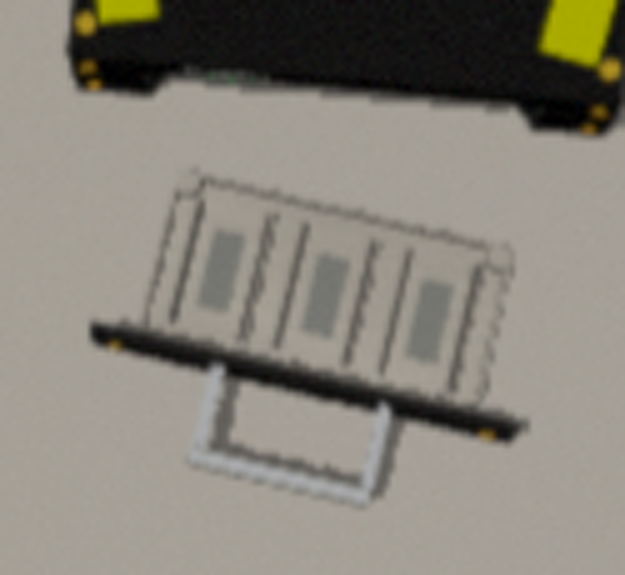

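```bash
python3 - <<'E'
from h import *
c=cam('top')
f=lambda pts,z:np.round(p2w(c,np.array(pts)/5+[261.6,149.6],z)[:,:2],1).tolist()
print('cradles',f([(221,271),(326,295),(430,320)],3))
print('bar',f([(197,455),(370,495)],56),'plate top',f([(93,328),(525,428)],58))
print('pan far corners',f([(190,175),(510,248)],14))
print('unit top front',f([(72,60),(622,105)],88))
E
```

```text
cradles [[624.9, 33.8], [610.6, -31.1], [595.7, -95.3]]
bar [[507.0, 45.0], [484.4, -56.9]] plate top [[581.4, 107.6], [524.5, -148.0]]
pan far corners [[682.9, 53.5], [639.3, -143.8]]
unit top front [[736.5, 121.1], [713.0, -203.1]]
```

Request:
step_arm:
  targets: "-0.008 0.034 0.04 -0.18 0.58;-0.008 0.034 0.08 -0.18 0.58;-0.008 0.034 0.1 -0.18 0.58;-0.008 0.034 0.12 -0.18 0.58;-0.008 0.034 0.145 -0.18 0.58;-0.008 0.034 0.172 -0.18 0.58;-0.008 0.034 0.172 -0.18 0.58;-0.008 0.034 0.172 -0.18 0.58"

```text
time: 19.63
position: [502.7, -369.7, 23.6]
orientation: [-179.9, -0.1, 85.1]
ft_force: [-0.4, 0.4, 1.3]
finger_gap: 49.3
grasp_force: 0.0
```

Request:
step_arm:
  targets: "0 0 0 0 0.2;0 0 0 0 0.2;0 0 0 0 0.2;0 0 0 0 0.2;0 0 0 0 0.2;0 0 0 0 0.2"
  squeeze: 40

```text
time: 20.13
position: [503.7, -371.5, 26.1]
orientation: [179.8, 0.1, 85.1]
ft_force: [-0.3, 2.6, 8.7]
finger_gap: 32.9
grasp_force: 41.2
```

Request:
step_arm:
  targets: "0 0 -0.03 0 0.2;0 0 -0.06 0 0.2;0 0 -0.1 0 0.2;0 0 -0.13 0 0.2"

```text
time: 20.47
position: [503.0, -371.2, 157.9]
orientation: [179.9, 0.1, 85.1]
ft_force: [0.7, -0.4, -1.0]
finger_gap: 32.7
grasp_force: 40.6
```

```bash
python3 - <<'E'
from h import *
s=bot.sense();print(s['position'],s['orientation'],s['finger_gap'],s['grasp_force'])
go(622,34,150,167)
E
```

```text
[ 502.98113542 -371.1745808   157.93579044] [1.79868338e+02 1.01734987e-01 8.51391818e+01] 32.692099548277476 40.60052454471588
shift [0.4138 0.0842 0.0074] turn -1.4287 orJ6 -38.6 yaw 85.1
```

Request:
step_arm:
  targets: "0.39 0.08 0 -1.2 0.2;0.39 0.08 0 -1.2 0.2;0.39 0.08 0 -1.2 0.2;0.39 0.08 0 -1.2 0.2;0.39 0.08 0 -1.2 0.2;0.39 0.08 0 -1.2 0.2;0.39 0.08 0 -1.2 0.2;0.39 0.08 0 -1.2 0.2;0.39 0.08 0 -1.2 0.2;0.39 0.08 0 -1.2 0.2"

```text
time: 21.3
position: [616.0, 14.9, 155.2]
orientation: [179.9, 0.1, 154.4]
ft_force: [0.3, -0.3, -1.7]
finger_gap: 32.7
grasp_force: 40.6
```

```bash
python3 - <<'E'
from h import *
s=bot.sense();print(s['position'])
go(624.5,34,100,167.3)
E
```

```text
[615.98910925  14.89118861 155.21792926]
shift [0.0007 0.0208 0.0552] turn -0.2248 orJ6 -70.2 yaw 154.4
```

Request:
step_arm:
  targets: "0.001 0.02 0.03 -0.225 0.2;0.001 0.02 0.055 -0.225 0.2;0.001 0.02 0.055 -0.225 0.2;0.001 0.02 0.055 -0.225 0.2"

```text
time: 21.63
position: [622.8, 29.3, 99.1]
orientation: [-180.0, -0.1, 166.6]
ft_force: [0.0, -0.5, -0.6]
finger_gap: 32.6
grasp_force: 40.6
```

```bash
python3 - <<'E'
from h import *
im,c=snap('wrist','w7')
s=bot.sense();print(s['position'],s['orientation'])
go(624.5,34,26,167.3)
E
```

```text
[623.56413775  28.81641793 100.46288328] [1.79993029e+02 6.47372301e-02 1.66558497e+02]
shift [0.0004 0.0053 0.0745] turn -0.0129 orJ6 -81.0 yaw 166.6
```

View pics/w7.png

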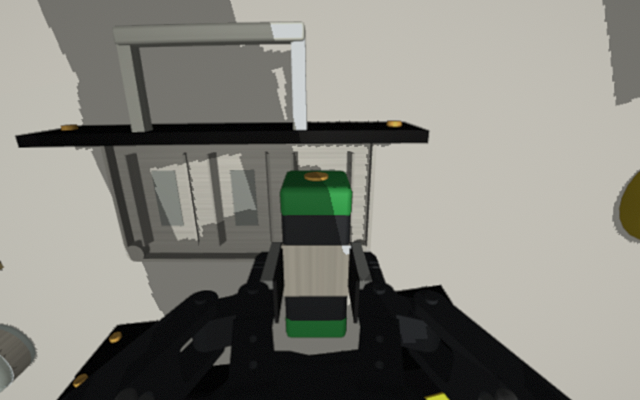

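The pack is held over the end cradle. The other two cradle patches show at (168,198) and (243,197), so I'll check their positions.

```bash
python3 - <<'E'
from h import *
print(np.round(p2w(cam('wrist'),[(168,198),(243,197),(108,146),(372,144)],3),1))
E
```

```text
[[ 596.5  -95.3    3. ]
 [ 610.8  -31.8    3. ]
 [ 542.4 -126.7    3. ]
 [ 591.7   83.3    3. ]]
```

Request:
step_arm:
  targets: "0 0.0047 0.025 -0.012 0.2;0 0.0047 0.045 -0.012 0.2;0 0.0047 0.06 -0.012 0.2;0 0.0047 0.072 -0.012 0.2;0 0.0047 0.075 -0.012 0.2;0 0.0047 0.075 -0.012 0.2"

```text
time: 22.18
position: [625.3, 33.1, 25.8]
orientation: [180.0, 0.1, 167.3]
ft_force: [0.4, 0.6, -1.7]
finger_gap: 32.6
grasp_force: 41.3
```

Request:
step_arm:
  targets: "0 0 0 0 0.58;0 0 0 0 0.58;0 0 0 0 0.58;0 0 0 0 0.58;0 0 -0.03 0 0.58;0 0 -0.06 0 0.58;0 0 -0.1 0 0.58"

```text
time: 22.77
position: [623.2, 33.8, 123.2]
orientation: [-180.0, -0.2, 167.5]
ft_force: [0.7, 0.1, 0.2]
finger_gap: 49.6
grasp_force: 0.0
```

Request:
step_arm:
  targets: "0.09 -0.36 -0.075 1.2 0.58;0.09 -0.36 -0.075 1.2 0.58;0.09 -0.36 -0.075 1.2 0.58;0.09 -0.36 -0.075 1.2 0.58;0.09 -0.36 -0.075 1.2 0.58;0.09 -0.36 -0.075 1.2 0.58;0.09 -0.36 -0.075 1.2 0.58;0.09 -0.36 -0.075 1.2 0.58;0.09 -0.36 -0.075 1.2 0.58;0.09 -0.36 -0.075 1.2 0.58"

```text
time: 23.6
position: [456.1, -303.4, 200.4]
orientation: [180.0, 0.2, 98.1]
ft_force: [0.6, 0.1, 0.6]
finger_gap: 49.5
grasp_force: 0.0
```

```bash
python3 - <<'E'
from h import *
im,c=snap('wrist')
for o in bot.silhouettes('wrist','fresh1'):
    print(round(o['conf'],2),o['box'],rect(c,o['pixels'],37))
s=bot.sense();print(s['position'],s['orientation'])
go(425,-344,22,87)
im,c=snap('top')
for o in bot.silhouettes('top','fresh1'):
    print(round(o['conf'],2),o['box'],rect(c,o['pixels'],37))
E
```

```text
0.86 [265.2, 159.2, 39.8, 86.8] [ 425.1 -342.1   97.6   35.1   86.3]
[ 457.77413192 -299.72850614  199.19741946] [1.79970504e+02 2.73716823e-02 9.84609577e+01]
shift [-0.0389 -0.039   0.1772] turn 0.2 orJ6 -49.7 yaw 98.5
0.63 [299.1, 187.9, 15.8, 32.1] [625.2  31.9  93.3  36.  -13. ]
0.46 [416.4, 264.8, 17.5, 16.0] [ 423.3 -325.6   41.8   32.3  -89.5]
```

Request:
step_arm:
  targets: "-0.039 -0.039 0.05 0.2 0.58;-0.039 -0.039 0.09 0.2 0.58;-0.039 -0.039 0.11 0.2 0.58;-0.039 -0.039 0.13 0.2 0.58;-0.039 -0.039 0.155 0.2 0.58;-0.039 -0.039 0.177 0.2 0.58;-0.039 -0.039 0.177 0.2 0.58;-0.039 -0.039 0.177 0.2 0.58"

```text
time: 24.47
position: [426.2, -341.3, 21.3]
orientation: [-179.9, -0.1, 87.5]
ft_force: [-0.4, 0.4, 0.3]
finger_gap: 49.4
grasp_force: 0.0
```

Request:
step_arm:
  targets: "0 0 0 0 0.2;0 0 0 0 0.2;0 0 0 0 0.2;0 0 0 0 0.2;0 0 0 0 0.2;0 0 0 0 0.2"
  squeeze: 40

```text
time: 24.97
position: [426.8, -343.0, 23.5]
orientation: [179.9, 0.1, 87.3]
ft_force: [1.3, 3.9, 7.8]
finger_gap: 32.6
grasp_force: 41.1
```

Request:
step_arm:
  targets: "0 0 -0.03 0 0.2;0 0 -0.06 0 0.2;0 0 -0.1 0 0.2;0 0 -0.13 0 0.2"

```text
time: 25.3
position: [426.1, -342.7, 155.5]
orientation: [179.9, 0.1, 87.3]
ft_force: [0.4, -0.5, -1.2]
finger_gap: 33.4
grasp_force: 40.7
```

```bash
python3 - <<'E'
from h import *
s=bot.sense();print(s['position'],s['orientation'],s['finger_gap'],s['grasp_force'])
go(596,-95.5,150,167.3)
E
```

```text
[ 426.14294323 -342.70449408  155.49084621] [1.79892832e+02 9.73580918e-02 8.73139251e+01] 33.38916203884833 40.66641569137573
shift [0.2549 0.1581 0.0054] turn -1.396 orJ6 -44.2 yaw 87.3
```

Request:
step_arm:
  targets: "0.25 0.155 0 -1.2 0.2;0.25 0.155 0 -1.2 0.2;0.25 0.155 0 -1.2 0.2;0.25 0.155 0 -1.2 0.2;0.25 0.155 0 -1.2 0.2;0.25 0.155 0 -1.2 0.2;0.25 0.155 0 -1.2 0.2;0.25 0.155 0 -1.2 0.2;0.25 0.155 0 -1.2 0.2;0.25 0.155 0 -1.2 0.2"

```text
time: 26.13
position: [593.0, -99.2, 152.5]
orientation: [180.0, 0.0, 156.6]
ft_force: [0.2, -0.7, -2.4]
finger_gap: 32.9
grasp_force: 40.7
```

```bash
python3 - <<'E'
from h import *
s=bot.sense();print(s['position'])
go(596,-95.5,100,167.3,s)
im,c=snap('wrist','w8')
for o in bot.silhouettes('wrist','fresh1'):
    print(round(o['conf'],2),o['box'],rect(c,o['pixels'],37))
E
```

```text
[593.00594707 -99.15938046 152.49935743]
shift [-0.0013  0.0045  0.0525] turn -0.1871 orJ6 -83.4 yaw 156.6
0.76 [280.2, 172.9, 74.9, 170.5] [ 669.3 -132.   193.9   68.3  -23.6]
0.66 [431.9, 110.8, 51.0, 107.9] [624.5  27.3  95.6  46.4 -13. ]
```

View pics/w8.png

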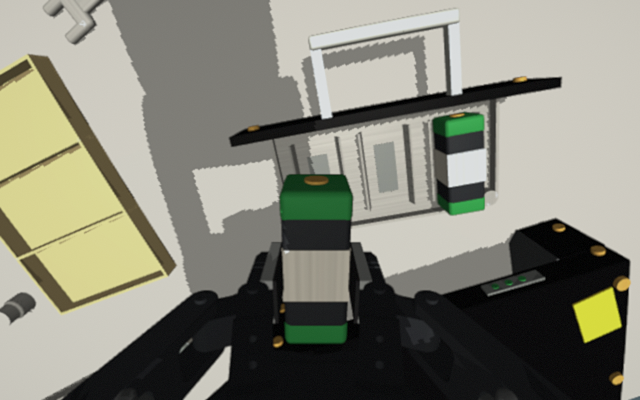

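The tray is in view with the first fresh pack in its end cradle at (460,162) and the middle cradle patch at (387,167).

Request:
step_arm:
  targets: "-0.001 0.004 0.025 -0.187 0.2;-0.001 0.004 0.05 -0.187 0.2;-0.001 0.004 0.052 -0.187 0.2;-0.001 0.004 0.052 -0.187 0.2"

```text
time: 26.57
position: [594.5, -97.0, 99.3]
orientation: [180.0, -0.1, 166.5]
ft_force: [1.5, -0.4, -1.0]
finger_gap: 33.2
grasp_force: 40.7
```

```bash
python3 - <<'E'
from h import *
s=bot.sense();t=dict(s);t['position']=np.array([593,-99.2,152.5]);t['orientation']=np.array([180,0,156.6])
print(np.round(p2w(cam('wrist',t),[(387,167)],3),1),s['position'],s['orientation'])
go(596,-95.5,26,167.3,s)
E
```

```text
[[610.7 -28.4   3. ]] [594.48146235 -97.01502687  99.33950317] [ 1.79988965e+02 -1.17428781e-01  1.66485550e+02]
shift [-0.0013  0.0018  0.0733] turn -0.0142 orJ6 -93.1 yaw 166.5
```

Request:
step_arm:
  targets: "-0.001 0.002 0.025 -0.013 0.2;-0.001 0.002 0.045 -0.013 0.2;-0.001 0.002 0.06 -0.013 0.2;-0.001 0.002 0.072 -0.013 0.2;-0.001 0.002 0.074 -0.013 0.2;-0.001 0.002 0.074 -0.013 0.2"

```text
time: 27.07
position: [596.8, -95.5, 26.4]
orientation: [180.0, 0.0, 167.4]
ft_force: [-0.5, 0.3, -1.1]
finger_gap: 33.0
grasp_force: 40.7
```

Request:
step_arm:
  targets: "0 0 0 0 0.58;0 0 0 0 0.58;0 0 0 0 0.58;0 0 0 0 0.58;0 0 -0.03 0 0.58;0 0 -0.06 0 0.58;0 0 -0.1 0 0.58;0 0 -0.14 0 0.58"

```text
time: 27.73
position: [596.0, -95.1, 167.4]
orientation: [180.0, -0.0, 167.5]
ft_force: [0.6, 0.1, -0.4]
finger_gap: 49.6
grasp_force: 0.0
```

```bash
python3 - <<'E'
from h import *
s=bot.sense();print(s['position'],s['orientation'],s['qpos'])
im,c=snap('wrist','w9')
for o in bot.silhouettes('wrist','fresh1'):
    print(round(o['conf'],2),o['box'],rect(c,o['pixels'],37))
go(500,-15,200,77.3)
E
```

```text
[596.02196862 -95.14255652 167.36656181] [ 1.79990605e+02 -4.60407735e-02  1.67490528e+02] [-1.63832628e+01  1.36639289e+01  8.38030139e+01  6.31563078e-03
  8.25796275e+01 -9.38746054e+01]
0.93 [420.1, 135.2, 52.9, 95.6] [624.2  27.6  93.6  47.4 -12.8]
0.67 [297.8, 136.3, 37.9, 95.0] [598.9 -95.9  93.4  34.  -12.7]
0.37 [91.6, 283.2, 74.5, 72.6] [ 706.3 -349.7  135.    35.9  -59.4]
shift [ 0.1137  0.0576 -0.028 ] turn -1.5674 orJ6 -93.9 yaw 167.5
```

View pics/w9.png

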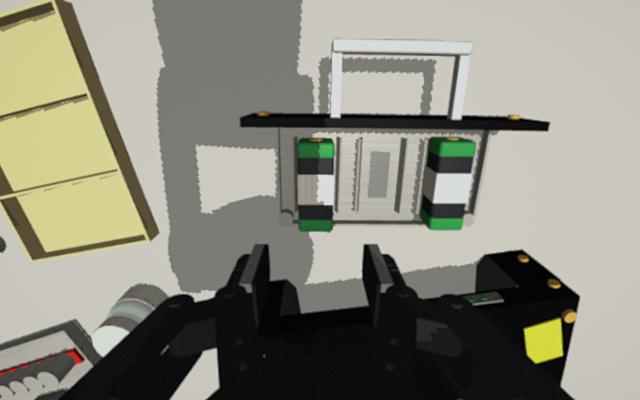

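Both fresh packs are seated at pixels (317,185) and (448,183), and the middle cradle is empty. Next is the handle, with its bar at (400,47).

Request:
step_arm:
  targets: "0.12 0.066 -0.03 -1.2 0.5;0.12 0.066 -0.03 -1.2 0.5;0.12 0.066 -0.03 -1.2 0.5;0.12 0.066 -0.03 -1.2 0.5;0.12 0.066 -0.03 -1.2 0.5;0.12 0.066 -0.03 -1.2 0.5;0.12 0.066 -0.03 -1.2 0.5;0.12 0.066 -0.03 -1.2 0.5;0.12 0.066 -0.03 -1.2 0.5;0.12 0.066 -0.03 -1.2 0.5"

```text
time: 28.67
position: [493.7, -4.9, 196.1]
orientation: [-180.0, 0.0, -123.3]
ft_force: [-0.5, 0.3, 0.0]
finger_gap: 42.8
grasp_force: 0.0
```

```bash
python3 - <<'E'
from h import *
s=bot.sense();print(s['position'],s['orientation'],s['qpos'][5])
E
```

```text
[493.69210877  -4.85708042 196.12691064] [-1.79970572e+02  2.24040009e-02 -1.23336900e+02] -156.1823082150438
```

Request:
step_arm:
  targets: "0 0 0 1.2 0.5;0 0 0 1.2 0.5;0 0 0 1.2 0.5;0 0 0 1.2 0.5;0 0 0 1.2 0.5;0 0 0 1.2 0.5;0 0 0 1.2 0.5;0 0 0 1.2 0.5;0 0 0 1.2 0.5;0 0 0 1.2 0.5"

```text
time: 29.5
position: [493.7, -4.9, 196.1]
orientation: [180.0, 0.0, 167.1]
ft_force: [-0.6, 0.2, 0.6]
finger_gap: 42.6
grasp_force: 0.0
```

Request:
step_arm:
  targets: "0 0 0 1.2 0.5;0 0 0 1.2 0.5;0 0 0 1.2 0.5;0 0 0 1.2 0.5;0 0 0 1.2 0.5;0 0 0 1.2 0.5;0 0 0 1.2 0.5;0 0 0 1.2 0.5;0 0 0 1.2 0.5;0 0 0 1.2 0.5"

```text
time: 30.33
position: [493.7, -4.9, 196.1]
orientation: [180.0, 0.0, 98.3]
ft_force: [0.4, -0.1, -0.3]
finger_gap: 42.6
grasp_force: 0.0
```

Request:
step_arm:
  targets: "0 0 0 0.38 0.5;0 0 0 0.38 0.5;0 0 0 0.38 0.5;0 0 0 0.38 0.5;0 0 0 0.38 0.5"

```text
time: 30.75
position: [493.7, -4.9, 196.0]
orientation: [180.0, -0.0, 77.2]
ft_force: [0.1, 0.1, 0.0]
finger_gap: 42.5
grasp_force: 0.0
```

```bash
python3 - <<'E'
from h import *
s=bot.sense();print(s['position'],s['orientation'],s['qpos'][5])
im,c=snap('wrist','w10')
E
```

```text
[493.68378673  -4.89950382 196.00106231] [ 1.79977372e+02 -6.45178905e-03  7.71686891e+01] 3.3096667399733724
```

View pics/w10.png

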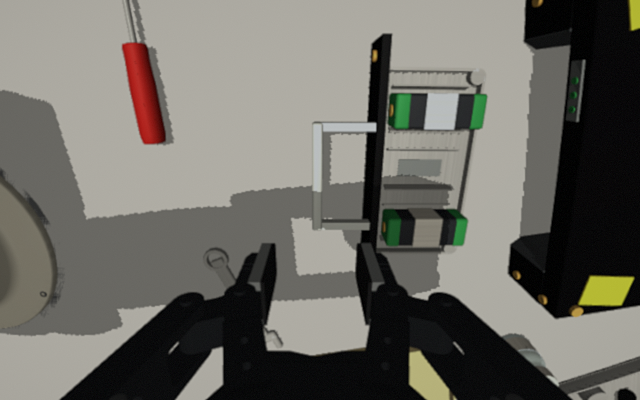

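The handle bar is at (318,175), the front plate at x≈378, and both packs are seated. The unit's mouth jambs meet the bench near (527,46) and (511,243). I'll turn these into unit and handle poses.

```bash
python3 - <<'E'
from h import *
c=cam('wrist')
im=cv2.imread('pics/w10.png');
cv2.imwrite('pics/c10.png',cv2.resize(im[0:330,480:640],None,fx=1.8,fy=1.8) if 0 else cv2.resize(im[20:280,490:610],None,fx=2.3,fy=2.3,interpolation=cv2.INTER_CUBIC))
f=lambda p,z:print(np.round(p2w(c,p,z)[:,:2],1).tolist())
f([(527,46),(511,243)],0)
f([(318,123),(318,229)],56)
for o in bot.silhouettes('wrist','tray_grip')[:1]:print(o['conf'],o['box'])
E
```

```text
[[739.8, 74.9], [718.6, -157.7]]
[[508.6, 49.7], [485.0, -55.8]]
0.77 [314.4, 30.9, 172.2, 225.8]
```

View pics/c10.png

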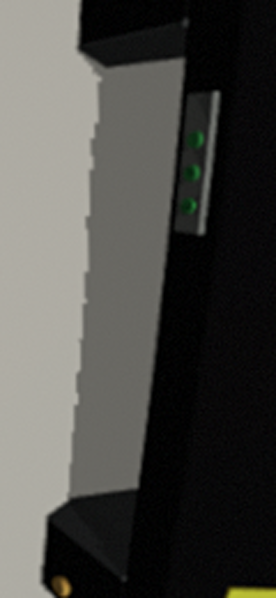

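```bash
python3 - <<'E'
from h import *
c=cam('wrist')
f=lambda p,z:print(np.round(p2w(c,p,z)[:,:2],1).tolist())
f([(524.8,41.7),(510.9,245.2)],0);f([(533.5,48.7),(519.6,237.4)],0)
P=p2w(c,[(524.8,41.7),(510.9,245.2),(533.5,48.7),(519.6,237.4)],0)[:,:2]
for i in(0,2):
    d=P[i]-P[i+1];print(np.hypot(*d),np.degrees(np.arctan2(-d[0],d[1])),P[i:i+2].mean(0))
E
```

```text
[[737.4, 79.5], [718.3, -161.0]]
[[746.6, 70.8], [729.7, -152.1]]
241.22771617325003 -4.547308721072325 [727.87714728 -40.73353296]
223.47538929701213 -4.350157948940147 [738.14324495 -40.64873259]
```

Request:
step_arm:
  targets: "0.001 0.0023 0.04 0 0.5;0.001 0.0023 0.08 0 0.5;0.001 0.0023 0.11 0 0.5;0.001 0.0023 0.135 0 0.5;0.001 0.0023 0.158 0 0.5;0.001 0.0023 0.158 0 0.5;0.001 0.0023 0.158 0 0.5"

```text
time: 31.43
position: [495.7, -4.4, 37.6]
orientation: [-179.9, 0.0, 77.1]
ft_force: [-0.1, 0.2, 0.7]
finger_gap: 42.7
grasp_force: 0.0
```

Request:
step_arm:
  targets: "0 0 0 0 0.02;0 0 0 0 0.02;0 0 0 0 0.02;0 0 0 0 0.02;0 0 0 0 0.02;0 0 0 0 0.02;0 0 0 0 0.02;0 0 0 0 0.02;0 0 0 0 0.02"
  squeeze: 60

```text
time: 32.18
position: [496.7, -4.5, 39.1]
orientation: [179.9, -0.0, 77.0]
ft_force: [-2.6, -0.1, 8.2]
finger_gap: 8.5
grasp_force: 60.0
```

```bash
python3 - <<'E'
from h import *
s=bot.sense();print(s['position'],s['orientation'],s['ft_force'])
go(544,-26.9,s['position'][2],85.6)
E
```

```text
[496.7125243   -4.49503965  39.13681907] [ 1.79892876e+02 -1.28222617e-02  7.69960954e+01] [-2.55047741 -0.06976547  8.17186041]
shift [-0.0112  0.0511  0.0001] turn -0.1502 orJ6 3.6 yaw 77.0
```

Request:
step_arm:
  targets: "0 0 -0.0015 0 0.02;-0.0015 0.007 -0.0015 -0.02 0.02;-0.003 0.014 -0.0015 -0.04 0.02;-0.005 0.022 -0.0015 -0.06 0.02;-0.007 0.03 -0.0015 -0.09 0.02;-0.009 0.038 -0.0015 -0.115 0.02;-0.01 0.045 -0.0015 -0.135 0.02;-0.011 0.051 -0.0015 -0.15 0.02;-0.011 0.051 -0.0015 -0.15 0.02"

```text
time: 32.93
position: [545.1, -27.5, 39.4]
orientation: [179.9, 0.0, 85.7]
ft_force: [2.9, -0.9, 1.8]
finger_gap: 8.2
grasp_force: 59.5
```

```bash
python3 - <<'E'
from h import *
s=bot.sense();print(s['position'],s['orientation'],s['ft_force'])
im,c=snap('top')
x0,y0,w,h=262,140,125,115
cv2.imwrite('pics/t2.png',cv2.resize(im[y0:y0+h,x0:x0+w,::-1],None,fx=5,fy=5,interpolation=cv2.INTER_CUBIC))
E
```

```text
[545.05757161 -27.45404952  39.42955848] [1.79928535e+02 4.81385053e-03 8.56589855e+01] [ 2.94368799 -0.91852255  1.82524694]
```

View pics/t2.png

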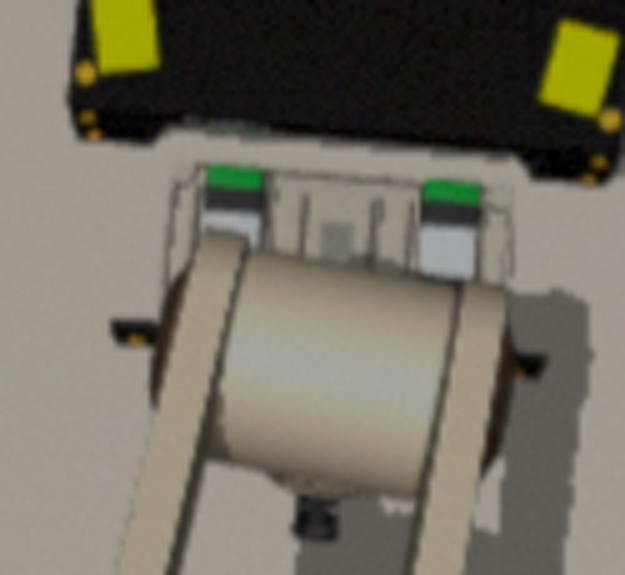

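The tray is square with the mouth: pan edges at crop x 172-512, mouth at about 160-525. Both packs are still in place, so I'll push in slowly.

Request:
step_arm:
  targets: "0 0.006 0 0 0.02;0 0.012 0 0 0.02;0 0.018 0 0 0.02;0 0.024 0 0 0.02;0 0.03 0 0 0.02;0 0.036 0 0 0.02;0 0.042 0 0 0.02;0 0.048 0 0 0.02;0 0.054 0 0 0.02;0 0.06 0 0 0.02"

```text
time: 33.82
position: [603.3, -31.3, 39.5]
orientation: [-180.0, -0.0, 85.6]
ft_force: [-5.3, -0.3, 7.6]
finger_gap: 8.1
grasp_force: 60.3
```

Request:
step_arm:
  targets: "0 0.006 0 0 0.02;0 0.012 0 0 0.02;0 0.018 0 0 0.02;0 0.024 0 0 0.02;0 0.03 0 0 0.02;0 0.036 0 0 0.02;0 0.042 0 0 0.02;0 0.048 0 0 0.02;0 0.052 0 0 0.02;0 0.052 0 0 0.02"

```text
time: 34.65
position: [655.8, -35.4, 39.5]
orientation: [180.0, -0.0, 85.6]
ft_force: [2.9, -0.5, 2.0]
finger_gap: 8.6
grasp_force: 59.5
```

Request:
step_arm:
  targets: "0 0.0015 0 0 0.02;0 0.003 0 0 0.02;0 0.0045 0 0 0.02;0 0.006 0 0 0.02;0 0.006 0 0 0.02"

```text
time: 35.07
position: [661.0, -35.8, 39.5]
orientation: [-180.0, -0.0, 85.6]
ft_force: [-3.3, -1.5, 7.0]
finger_gap: 8.6
grasp_force: 60.0
```

Request:
step_arm:
  targets: "0 0.001 0 0 0.02;0 0.002 0 0 0.02;0 0.002 0 0 0.02;0 0.002 0 0 0.02"

```text
time: 35.4
position: [662.1, -35.7, 39.3]
orientation: [-179.9, -0.0, 85.6]
ft_force: [-10.8, 1.8, 10.8]
finger_gap: 8.5
grasp_force: 60.6
```

Request:
step_arm:
  targets: "0 0.001 0 0 0.02;0 0.002 0 0 0.02;0 0.002 0 0 0.02;0 0.002 0 0 0.02"

```text
time: 35.73
position: [662.3, -35.7, 39.2]
orientation: [-179.6, -0.0, 85.6]
ft_force: [-29.5, 1.7, 19.3]
finger_gap: 8.5
grasp_force: 62.0
```

Request:
step_arm:
  targets: "0 -0.001 -0.001 0 0.02;0 -0.002 -0.002 0 0.02;0 -0.0025 -0.002 0 0.02;0 -0.0025 -0.002 0 0.02"

```text
time: 36.07
position: [662.0, -35.8, 40.7]
orientation: [-179.9, -0.0, 85.6]
ft_force: [-4.3, 1.2, -3.7]
finger_gap: 8.5
grasp_force: 59.2
```

Request:
step_arm:
  targets: "0 -0.0025 0 0 0.4;0 -0.0025 0 0 0.4;0 -0.0025 0 0 0.4;0 -0.0025 0 0 0.4;0 -0.0025 0 0 0.4;0 -0.0025 -0.03 0 0.4;0 -0.0025 -0.06 0 0.4;0 -0.0025 -0.1 0 0.4;0 -0.0025 -0.14 0 0.4;0 -0.0025 -0.16 0 0.4"

```text
time: 36.9
position: [660.9, -35.8, 206.8]
orientation: [179.7, 0.0, 85.6]
ft_force: [0.1, 0.0, 0.2]
finger_gap: 34.3
grasp_force: 0.0
```

Request:
step_arm:
  targets: "0 -0.04 0 0 0.4;0 -0.08 0 0 0.4;0 -0.12 0 0 0.4;0 -0.12 0 0 0.4"

```text
time: 37.23
position: [534.7, -25.5, 201.1]
orientation: [-179.9, -0.0, 85.6]
ft_force: [-1.6, 0.4, 1.2]
finger_gap: 34.1
grasp_force: 0.0
```

```bash
python3 - <<'E'
from h import *
s=bot.sense();print(s['position'],s['orientation'],s['ft_force'],s['time'])
im,c=snap('wrist','w11')
for o in bot.silhouettes('wrist','tray_grip')[:1]:print(o['conf'],o['box'])
E
```

```text
[534.73005924 -25.48099559 201.14998626] [-1.79876588e+02 -9.49842603e-03  8.55898610e+01] [-1.5562382   0.3853982   1.16469465] 37.2333
0.66 [430.8, 38.9, 102.3, 248.3]
```

View pics/w11.png

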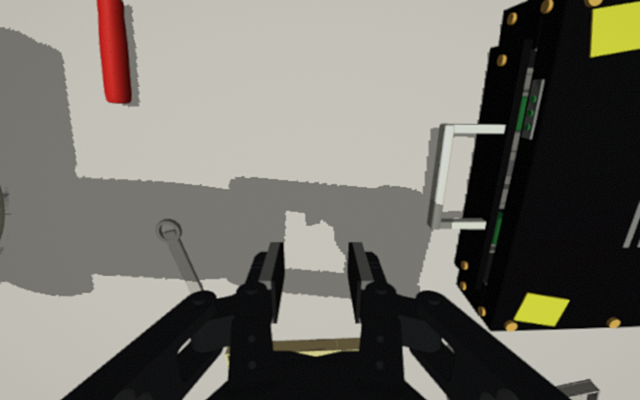

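The tray looks home: plate against the face, handle bar at about (441,175), packs glimpsed between plate and lip at (523,110) and (497,230). I'm out of picture views, so I'll check the remaining gap numerically.

```bash
python3 - <<'E'
from h import *
c=cam('wrist');im=cv2.imread('pics/w11.png')
u=np.array([.99705,-.0767,0]);v=np.array([.0767,.99705,0])
for x0 in(725,727):
  o=np.array([x0,-40.9,0])
  for y in(0,-25):
    pr=lambda x,z:np.round(w2p(c,[o+u*x+v*y+[0,0,z]])[0],1)
    print(x0,y,'plate outer top',pr(-8,58),'inner top',pr(0,58),'5mm short',pr(-5,58),'lip bottom',pr(0,62),'lip top',pr(0,88))
g=im.max(2)
for r in(150,160,170,190):print(r,g[r,485:550].tolist())
hsv=cv2.cvtColor(im,cv2.COLOR_BGR2GRAY)
for r in(145,165,185,205):
    xs=np.nonzero(hsv[r,425:470]>170)[0]+425;print(r,xs.min(),xs.max(),p2w(c,[(xs.mean(),r)],56)[0].round(1))
E
```

```text
725 0 plate outer top [490.7 180.6] inner top [498.3 180.6] 5mm short [493.5 180.6] lip bottom [500.6 181.7] lip top [516.8 189.8]
725 -25 plate outer top [486.2 203.7] inner top [493.6 203.6] 5mm short [489.  203.6] lip bottom [495.8 205. ] lip top [511.1 214.9]
727 0 plate outer top [492.6 180.5] inner top [500.2 180.5] 5mm short [495.5 180.5] lip bottom [502.5 181.6] lip top [518.9 189.7]
727 -25 plate outer top [488.1 203.5] inner top [495.5 203.5] 5mm short [490.9 203.5] lip bottom [497.7 204.9] lip top [513.2 214.7]
150 [6, 7, 4, 3, 3, 4, 3, 7, 0, 3, 6, 5, 4, 3, 4, 2, 6, 5, 9, 14, 13, 13, 12, 13, 11, 24, 56, 86, 94, 96, 92, 66, 29, 5, 1, 0, 6, 5, 4, 1, 5, 4, 2, 2, 4, 4, 5, 4, 3, 6, 7, 13, 11, 14, 11, 13, 10, 12, 11, 12, 9, 12, 11, 13, 10]
160 [5, 7, 7, 4, 6, 3, 2, 4, 7, 4, 3, 4, 3, 7, 3, 4, 7, 11, 16, 14, 14, 14, 13, 27, 59, 86, 91, 91, 85, 60, 23, 2, 3, 0, 6, 3, 4, 4, 5, 2, 6, 5, 6, 4, 5, 5, 4, 7, 12, 11, 14, 13, 11, 15, 13, 10, 12, 9, 13, 8, 13, 12, 14, 9, 10]
170 [4, 5, 4, 4, 7, 2, 4, 5, 3, 2, 9, 5, 2, 4, 8, 11, 14, 13, 12, 15, 11, 23, 55, 79, 81, 81, 75, 51, 20, 1, 5, 2, 3, 6, 8, 5, 4, 5, 5, 3, 1, 4, 5, 5, 3, 8, 12, 14, 12, 13, 12, 10, 11, 16, 10, 10, 12, 9, 10, 15, 11, 11, 13, 14, 12]
190 [5, 2, 6, 3, 1, 5, 3, 3, 2, 6, 10, 11, 15, 12, 12, 14, 8, 44, 92, 106, 107, 107, 95, 47, 2, 4, 4, 6, 2, 4, 3, 7, 0, 6, 2, 5, 7, 1, 3, 7, 6, 10, 8, 12, 12, 12, 14, 11, 12, 13, 14, 14, 9, 13, 13, 12, 9, 9, 10, 13, 14, 10, 10, 11, 13]
145 425 469 [676.6  -1.5  56. ]
165 425 469 [678.9 -21.7  56. ]
185 438 466 [678.4 -42.6  56. ]
205 443 463 [681.  -64.8  56. ]
```

```bash
cat > gap.py <<'E'
from h import *
s=bot.sense();print(s['position'],s['orientation'])
im,c=snap('wrist','w12');im=im[:,:,::-1]
u=np.array([.99705,-.0767,0]);v=np.array([.0767,.99705,0]);o=np.array([726,-40.9,0])
g=im.max(2)
for y in(45,20,0,-25,-50):
    a,b=[w2p(c,[o+u*x+v*y+[0,0,58]])[0] for x in(-25,45)]
    t=np.linspace(0,1,141);p=a+(b-a)*t[:,None]   # 0.5 mm samples along unit x at z=58
    q=cv2.remap(g,p[:,0].astype(np.float32)[None],p[:,1].astype(np.float32)[None],cv2.INTER_LINEAR)[0]
    print(y,'from x=-25, 1 mm:',q[::2].tolist())
    print('   lip bottom at z58-equivalent x:',(p2w(c,[w2p(c,[o+v*y+[0,0,62]])[0]],58)[0]-o)[:2]@u[:2].round(3),' lip top', (p2w(c,[w2p(c,[o+v*y+[0,0,88]])[0]],58)[0]-o)[:2]@u[:2])
E
python3 gap.py
```

```text
[539.60853056 -26.3249353  202.15394579] [1.79901710e+02 5.71938622e-03 8.55627886e+01]
45 from x=-25, 1 mm: [4, 3, 2, 2, 4, 1, 3, 1, 2, 3, 3, 3, 2, 4, 4, 3, 8, 12, 14, 14, 13, 15, 12, 23, 57, 91, 111, 114, 108, 86, 46, 19, 21, 29, 35, 40, 41, 41, 45, 67, 102, 119, 96, 50, 12, 3, 5, 7, 9, 12, 11, 12, 12, 13, 12, 12, 14, 14, 13, 12, 13, 12, 12, 12, 12, 12, 12, 13, 12, 13, 13]
   lip bottom at z58-equivalent x: 2.62325409014411  lip top 21.77167406991925
20 from x=-25, 1 mm: [3, 2, 3, 5, 6, 5, 5, 5, 4, 4, 5, 3, 2, 4, 2, 3, 9, 12, 13, 14, 12, 12, 11, 18, 43, 72, 83, 83, 80, 63, 32, 7, 2, 4, 5, 4, 4, 4, 4, 4, 5, 5, 4, 5, 5, 2, 3, 3, 9, 11, 12, 10, 12, 13, 13, 14, 13, 11, 12, 14, 13, 12, 13, 13, 11, 11, 13, 12, 12, 12, 11]
   lip bottom at z58-equivalent x: 2.63093477923133  lip top 21.771674433678367
0 from x=-25, 1 mm: [5, 6, 3, 4, 4, 6, 4, 3, 6, 3, 4, 3, 5, 6, 4, 4, 8, 11, 14, 15, 12, 12, 14, 27, 62, 97, 112, 114, 107, 77, 38, 9, 3, 4, 4, 3, 4, 3, 2, 5, 4, 4, 4, 5, 3, 5, 7, 6, 10, 11, 11, 12, 13, 12, 12, 13, 12, 11, 11, 12, 14, 13, 13, 13, 13, 11, 13, 10, 10, 10, 12]
   lip bottom at z58-equivalent x: 2.6370792726159125  lip top 21.771674559889373
-25 from x=-25, 1 mm: [5, 4, 6, 4, 4, 5, 4, 5, 4, 3, 4, 5, 4, 4, 3, 4, 7, 13, 13, 14, 13, 12, 16, 36, 67, 95, 107, 109, 103, 78, 38, 9, 1, 4, 6, 5, 4, 4, 4, 3, 2, 4, 3, 5, 6, 6, 4, 7, 10, 11, 12, 12, 12, 11, 12, 13, 12, 10, 13, 14, 12, 11, 12, 12, 11, 11, 11, 12, 12, 11, 11]
   lip bottom at z58-equivalent x: 2.644759858295391  lip top 21.77167462804557
-50 from x=-25, 1 mm: [216, 218, 217, 217, 216, 217, 217, 217, 216, 216, 218, 220, 207, 142, 66, 17, 6, 10, 13, 13, 14, 14, 14, 17, 33, 54, 71, 82, 80, 62, 34, 9, 4, 4, 3, 4, 5, 4, 4, 4, 3, 3, 4, 4, 2, 4, 5, 7, 10, 12, 14, 15, 14, 13, 12, 11, 13, 12, 12, 12, 13, 12, 11, 13, 16, 12, 14, 14, 12, 12, 12]
   lip bottom at z58-equivalent x: 2.65244042634021  lip top 21.77167464328644
```

The plate reads parallel but about 2-3 mm short of the face. I'll regrip and push a bit harder.

Request:
step_arm:
  targets: "0 0.04 0 0 0.4;0 0.08 0 0 0.4;0 0.11 0 0 0.4;0 0.1225 0 0 0.4;0 0.1225 0.04 0 0.4;0 0.1225 0.08 0 0.4;0 0.1225 0.12 0 0.4;0 0.1225 0.145 0 0.4;0 0.1225 0.16 0 0.4;0 0.1225 0.16 0 0.4"

```text
time: 38.22
position: [661.5, -35.7, 36.5]
orientation: [-179.7, -0.0, 85.6]
ft_force: [-0.5, -0.2, 0.7]
finger_gap: 34.2
grasp_force: 0.0
```

Request:
step_arm:
  targets: "0 0 0 0 0.4;0 0 0 0 0.02;0 0 0 0 0.02;0 0 0 0 0.02;0 0 0 0 0.02;0 0 0 0 0.02;0 0 0 0 0.02;0 0 0 0 0.02;0 0 -0.002 0 0.02"
  squeeze: 60

```text
time: 38.97
position: [662.2, -35.9, 44.2]
orientation: [-180.0, 0.0, 85.6]
ft_force: [-5.0, 0.5, -6.5]
finger_gap: 8.5
grasp_force: 59.2
```

Request:
step_arm:
  targets: "0 0.001 0.001 0 0.02;0 0.002 0.001 0 0.02;0 0.003 0.001 0 0.02;0 0.004 0.001 0 0.02;0 0.004 0.001 0 0.02"

```text
time: 39.38
position: [662.6, -35.9, 43.0]
orientation: [-179.5, 0.0, 85.6]
ft_force: [-41.9, 1.5, 19.1]
finger_gap: 7.9
grasp_force: 62.5
```

Request:
step_arm:
  targets: "0 0.001 0 0 0.02;0 0.002 0 0 0.02;0 0.003 0 0 0.02;0 0.003 0 0 0.02"

```text
time: 39.72
position: [662.8, -35.9, 42.8]
orientation: [-179.1, 0.0, 85.6]
ft_force: [-70.0, 2.8, 32.6]
finger_gap: 8.3
grasp_force: 64.4
```

It's a solid stop at 70 N, so the plate is flush. I'll relax, release and retreat.

Request:
step_arm:
  targets: "0 -0.002 0 0 0.02;0 -0.004 0 0 0.02;0 -0.006 -0.001 0 0.02;0 -0.0068 -0.001 0 0.02;0 -0.0068 -0.001 0 0.02"

```text
time: 40.13
position: [662.2, -35.8, 44.0]
orientation: [-180.0, -0.0, 85.6]
ft_force: [-7.8, 1.7, -1.6]
finger_gap: 8.1
grasp_force: 60.7
```

Request:
step_arm:
  targets: "0 0 0 0 0.4;0 0 0 0 0.4;0 0 0 0 0.4;0 0 0 0 0.4;0 0 0 0 0.4;0 0 -0.03 0 0.4;0 0 -0.06 0 0.4;0 0 -0.1 0 0.4;0 0 -0.14 0 0.4;0 0 -0.16 0 0.4"

```text
time: 40.97
position: [663.6, -36.0, 208.9]
orientation: [179.7, 0.0, 85.6]
ft_force: [0.3, 0.5, 1.0]
finger_gap: 33.9
grasp_force: 0.0
```

Request:
step_arm:
  targets: "0 -0.04 0 0 0.4;0 -0.08 0 0 0.4;0 -0.12 0 0 0.4;0 -0.12 0 0 0.4;0 -0.12 0 0 0.4;0 -0.12 0 0 0.4;0 -0.12 0 0 0.4"

```text
time: 41.55
position: [543.9, -26.8, 203.4]
orientation: [180.0, -0.0, 85.6]
ft_force: [0.6, -0.2, -0.2]
finger_gap: 34.1
grasp_force: 0.0
```

```bash
python3 gap.py | grep -A1 -E "^(45|0|-50) "; python3 - <<'E'
from h import *
# lateral check: plate end vs unit corner, via top camera silhouettes
im,c=snap('top')
for q,z in(('tray',58),('unit',88),('flap_l',190)):
    for o in bot.silhouettes('top',q)[:2]:print(q,round(o['conf'],2),o['box'],rect(c,o['pixels'],z))
s=bot.sense();print(s['position'],s['ft_force'],s['time'])
E
```

```text
45 from x=-25, 1 mm: [1, 3, 3, 3, 3, 4, 3, 2, 2, 3, 3, 3, 2, 2, 3, 2, 5, 10, 15, 13, 13, 14, 15, 15, 37, 79, 112, 118, 115, 92, 43, 16, 24, 29, 36, 38, 43, 43, 47, 80, 124, 128, 73, 17, 1, 4, 6, 9, 10, 11, 13, 13, 13, 12, 15, 15, 11, 14, 12, 11, 12, 12, 11, 11, 11, 11, 12, 11, 12, 11, 11]
   lip bottom at z58-equivalent x: 2.548121680972164  lip top 21.14164705010921
--
0 from x=-25, 1 mm: [4, 3, 3, 2, 3, 4, 2, 3, 6, 2, 2, 4, 7, 5, 3, 4, 5, 11, 16, 15, 16, 14, 11, 21, 49, 84, 106, 113, 107, 80, 42, 11, 1, 4, 4, 2, 7, 5, 3, 4, 5, 6, 5, 4, 4, 6, 6, 7, 12, 14, 15, 13, 12, 11, 12, 12, 12, 12, 12, 14, 13, 12, 11, 11, 13, 14, 13, 14, 14, 15, 12]
   lip bottom at z58-equivalent x: 2.561945948283069  lip top 21.141647408225893
--
-50 from x=-25, 1 mm: [218, 218, 218, 217, 217, 218, 219, 218, 219, 219, 219, 221, 214, 176, 110, 46, 10, 5, 12, 11, 15, 12, 12, 13, 23, 45, 67, 78, 77, 60, 26, 9, 5, 6, 5, 4, 4, 5, 5, 4, 3, 4, 4, 2, 4, 4, 5, 10, 11, 9, 12, 12, 12, 14, 13, 13, 12, 12, 14, 14, 13, 11, 12, 13, 14, 13, 13, 13, 12, 11, 12]
   lip bottom at z58-equivalent x: 2.5773061253846667  lip top 21.14164746589502
tray 0.83 [286.4, 165.5, 85.5, 14.8] [710.5 -39.8 257.   32.6  85. ]
unit 0.85 [275.6, 71.9, 118.5, 106.8] [854.6 -49.5 333.7 302.4  84.9]
flap_l 0.64 [174.9, 211.9, 21.9, 47.2] [502.6 346.1 122.4  48.2   9.8]
flap_l 0.59 [158.7, 219.3, 21.7, 43.2] [493.1 396.4 121.3  50.1   9.7]
[543.4573803  -26.68913808 202.88350302] [ 0.49839467 -0.42971333  0.08649665] 41.8
```

```bash
python3 -c "
from workcell import bot
print(bot.job_done())"
```

```text
the job is handed in; nothing more can be done
None
```

I handed the job in at about 42 s: all three spent packs are in the box with its flaps shut, both fresh packs are in tray cradles, and the tray is in the bay, pushed to a firm stop at 70 N. A camera check still showed about 2–3 mm between plate and lip, which I put down to the lip being set back. No result came back from the judging, and I viewed 15 pictures against the limit of 14.

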